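Clip the glass calibration plate onto its stand

TASK

Take the glass calibration plate that has the raised metal strip across one end, lay it on the empty aluminium stand and slide it, strip first, under the two sprung clips until both clips have ridden up over the strip and snapped down onto the glass behind it. It must end lying flat, square and centred on the stand and let go; it is glass, so push gently without ramming it into the end stop or pressing on the stand, and leave everything else alone.

Things in the scene. Friction and masses are not known exactly. Their poses are not given: they have to be found in the camera images.
- plate: clear glass calibration plate to load, dark chequer on top: 110 mm long (its x), 60 wide (y), 5 thick, 70 to 140 g, with a raised metal strip across its +x end. Origin: centre of its underside. It lies on a wooden block 80 x 40 x 30 mm high, overhanging its long sides by some 10 mm (at least 5), so it can be gripped from above across its width.
- plate_strip (a point): middle of the plate's +x end face, at the glass's top, 55 mm from the plate's origin. The steel strip here spans the full width, is 8 mm long in x and stands 6 mm above the glass (11 mm over the underside).
- plate2: a second glass plate with a like chequer, 80 x 60 x 5 mm, shorter and WITHOUT a raised strip, on a like wooden block; not to be used or disturbed. Origin: centre of its underside.
- stand: aluminium stand, fixed: a bed 40 mm wide (y) from 110 mm before (-x) to 135 mm beyond (+x) its origin, flat top 35 mm above the table. Origin: on the bed's centre line, at table height. The plate slides along the stand's +x, towards the clips; it overhangs the bed by 10 mm each side, so fingers pass beside the bed.
- stand_bed (a point): top of the bed over the stand's origin. Near the bed's +x end sits a grey clip unit, 56 mm wide, 30 high, bearing two clips and an end stop. It is clamped anywhere in a 26 mm range and not reported: clip noses 45 to 71 mm beyond this point, end stop 14 mm past the noses, turned-up clip tips 33 mm before them. Find the last of the slide by feel or clip angles.
- clip_left (a joint): rad, angle of the sprung clip of 4 mm steel wire at y = +18 mm of the stand, hinged 50 mm past its nose. 0 = empty (nose 2 mm over the bed), 0.06 = nose on the glass, 0.18 = nose on the strip. Its turned-up front (underside 16 mm over the bed at the tip) is lifted by the strip as the plate is pushed. Snapped home, the strip has about 4 mm of play between noses and stop.
- clip_right (a joint): the same for the clip at y = -18 mm of the stand. Each clip's spring presses with about 0.6 N when empty, 1.2 N on the glass, 2.4 N on the strip. Riding up takes some 3 to 10 N of push for both together; the push drops as they snap.
- wood_bowl: bystander: wooden bowl, 150 mm across, 70 high; origin under its centre
- grey_bowl: bystander: grey bowl, 100 mm across, 50 high; origin under its centre
- cup: bystander: paper cup, 76 mm across, 100 high; origin under its centre
- jar: bystander: small amber jar, 32 mm across, 45 high; origin under its centre
- driver: bystander: screwdriver lying down, 160 mm long; origin below its middle, x along it
- phone: bystander: black phone lying flat, 75 x 150 x 9 mm; origin under its centre
- puck: bystander: small brass weight, 28 mm across, 22 high; origin under its centre
Not all that is in view belongs to the job. Of the things like the stand, leave any that is brown or green; of the rest the larger one is meant.

How it is judged:
By the outcome, as a careful person would: the job done as asked, in the order asked, and still so for the second after the job is handed in, with the robot touching nothing.
It also fails if it takes over 61 s, if anything falls off the work surface, if the arm or the gripper's body presses on something with over 40 N, if the wrist force passes 120 N, or if a joint passes its speed limit or range.

ROBOT

A 7-joint arm with a two-finger parallel gripper is mounted at the origin on the work surface. World frame = base frame: x ahead of the robot, y to its left, z up, the work surface at z = 0. Lengths are in m, angles in rad, forces in N, time in s.
With the tool pointing down it reaches from about 0.425 to 0.875 m from the base axis. Payload 9.9 kg.
Tool frame: the origin (TCP) lies at the very end of the fingers, on their centre line; the grasp point (between the pads) lies 19 mm behind it; x points along the fingers, z is the direction in which the jaws open and shut, and the axes are right-handed (so a half turn about x gives the same grasp; the last joint's range is limited). The gripper opens to 85 mm and grips with 20 to 120 N. Pads are 22 mm wide; open, the fingers measure 114 mm over their backs; the gripper's body (76 mm by 85 mm) begins 54 mm behind the grasp point. The pads swing forward as they close: fully open they stand 13 mm farther back than shut.
Start: joints at [1.183, 0.576, 0.025, 1.437, -0.015, 1.129, -0.057], TCP at [0.202, -0.644, 0.231] pointing down, gripper open.
Joint ranges: [-2.76, 2.76], [-0.34, 2.15], [-1.52, 1.57], [0.19, 2.46], [-1.09, 4.23], [0.17, 1.99], [-2.82, 2.82]. Speed limits (rad/s): [2.22, 2.22, 3.01, 3.01, 3.14, 3.14, 3.14].

INTERFACE

Orientations are given as a 3x3 rotation matrix whose columns are the frame's x, y, z axes.
In Python, from bench import manip gives the robot as it stands.
- The arm moves only by the tool jog_arm, never from a script. Its argument "rows" is a list of rows, each an object with "slide": the shift along the world's x, y, z in mm, a list of three; "angular": the turn, a rotation vector about the world's x, y, z in rad, a list of three. In form: [{"slide": [tx, ty, tz], "angular": [ax, ay, az]}, ...]. A call has 1 to 5 rows; each row is the pose to reach, as a shift and turn from the pose measured when the call began; what a row does not reach only later rows make up. A row lasts 1/12 s, in which the tool goes at most 41.7 mm and 7.16 degrees, less where a joint would pass 70% of its speed; a pose out of reach is approached as far as the arm can. A call with a gripper value outside its range is refused whole. "jaw" is the gripper command: -1 is fully open, 1 is shut, values between are in proportion, set as the call begins (left out, the last holds). The fingers move at their own pace and stop on an object; "grip_force" is the grip in N (left out, the last holds). Time passes only in rows, so rows that repeat a pose let the fingers close. It gives the time, the measured TCP pose, the force and the opening at its end, in the units of the state.
- manip.sense(): the state, without advancing time (a new reading comes with each control period).
- manip.grab_frame(name): name is "side" or "top"; returns a dict with "img" (420x560x3 uint8, red, green, blue), "camera_matrix" (3x3 intrinsics, pixels), "world_from_camera" (4x4, takes a point from camera to world coordinates). Camera axes: x right, y down, z forward; pixel columns grow to the right and rows downward; lengths in m; the calibration is good to about 2 mm. A picture is of the moment at which its call begins. There is no depth.
- manip.job_done(): hands the job in, once; it reports no verdict.
The state is a dict: "clock": time; "q": joint angles; "joint_velocities": joint speeds; "effort": joint torques, N m; "tcp_pos": TCP position; "tcp_rot": TCP orientation; "force": force on the tool from outside, world axes, zero at the start; "moment": the same for the moment, N m; "finger_gap": opening from 0.0 (shut) to 1.0 (fully open).
Only numpy, scipy, OpenCV 4.12 (cv2) and the standard library are available. Lean on these libraries where they do the work, as an engineer would, in place of code of your own. Each camera call takes 0.05 s, during which the arm holds its last target.

## Working session

There is one attempt and no reset: what is moved stays moved. The work goes in short steps, Python scripts to look and compute and a tool call to move; the robot and the scene stay as the last step left them, time stands still between calls to the robot, and variables do not carry over. Pictures are saved under pics/ and viewed, and the job is handed in when it is done.

Besides the shell and the picture viewer there is one more tool, called after "Call:" by a JSON object that holds its "op" and its "data", one argument or row to a line. jog_arm: Moves the arm, as the interface text tells. Its arguments: {"type":"object","properties":{"rows":{"type":"array"},"jaw":{"type":"number"},"grip_force":{"type":"number"}},"required":["rows"]}

```bash
mkdir -p pics; ls; cat > h.py <<'E'
import numpy as np, cv2, sys
sys.path.insert(0,'.')
from bench import manip
def grab(name,fn=None):
    f=manip.grab_frame(name); 
    if fn: cv2.imwrite('pics/'+fn, f['img'][:,:,::-1])
    np.savez('last_%s.npz'%name, **f)
    return f
def ray(f,uv,z):
    K=f['camera_matrix'];T=f['world_from_camera']
    d=T[:3,:3]@np.linalg.solve(K,[uv[0],uv[1],1.]); o=T[:3,3]
    return o+d*(z-o[2])/d[2]
def proj(f,p):
    K=f['camera_matrix'];T=f['world_from_camera']
    c=T[:3,:3].T@(np.asarray(p,float)-T[:3,3]); u=K@c; return u[:2]/u[2]
E
python3 - <<'E'
from h import *
for n in('side','top'):
    f=grab(n,n+'0.png'); print(n,f['camera_matrix'].round(1).tolist(),f['world_from_camera'].round(3).tolist())
s=manip.sense(); print(s)
E
```

```text
pics
side [[467.0, 0.0, 280.3], [0.0, 467.0, 210.1], [0.0, 0.0, 1.0]] [[-0.877, -0.272, 0.395, 0.007], [-0.479, 0.46, -0.747, 0.867], [0.022, -0.845, -0.534, 0.678], [0.0, 0.0, 0.0, 1.0]]
top [[463.9, 0.0, 287.7], [0.0, 463.9, 206.4], [0.0, 0.0, 1.0]] [[-0.024, -0.989, 0.144, 0.315], [-1.0, 0.023, -0.009, 0.01], [0.006, -0.144, -0.99, 1.333], [0.0, 0.0, 0.0, 1.0]]
{'clock': 0.1, 'q': array([ 1.18320176,  0.57649075,  0.02483265,  1.43780758, -0.01500558,
        1.12898537, -0.05648284]), 'joint_velocities': array([-2.49814316e-03, -2.28601707e-03,  4.08789356e-05, -3.79308998e-04,
       -1.34024386e-04, -1.77344222e-03,  1.26045462e-03]), 'effort': array([ 6.69172470e-03, -7.67299891e+01,  2.25816362e+00, -2.86604851e+01,
        1.59070553e-02,  8.70187097e-03, -4.95935922e-05]), 'tcp_pos': array([ 0.20182124, -0.64370892,  0.23050563]), 'tcp_rot': array([[-5.12489743e-04,  9.54190328e-01,  2.99199857e-01],
       [ 1.41694216e-03,  2.99200289e-01, -9.54189279e-01],
       [-9.99998865e-01, -6.50633259e-05, -1.50536959e-03]]), 'force': array([0.63753659, 0.01281373, 0.50027882]), 'moment': array([ 0.00245066, -0.02416813,  0.03482157]), 'finger_gap': 0.997550049009642}
```

View pics/side0.png

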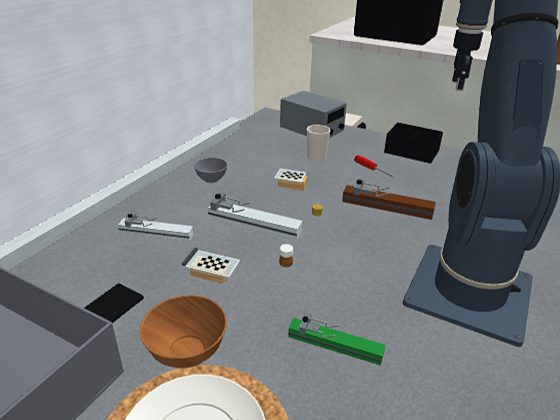

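View pics/top0.png

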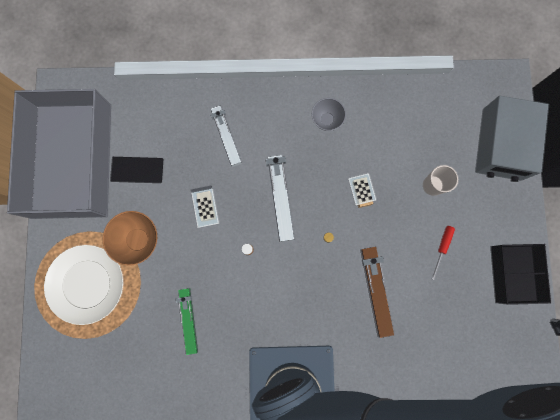

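Candidates seen in the top view:
- Plates: A at (205,207) has a dark strip at its upper end. B at (362,190) has no strip and is shorter.
- Stands: large silver (281,198), small silver (226,136), brown (377,292) and green (188,321).

I choose plate A and the large silver stand, and will check both in a close crop.

```bash
python3 - <<'E'
from h import *
f=dict(np.load('last_top.npz')); im=f['img'][:,:,::-1]
a=cv2.resize(im[170:250,175:245],None,fx=5.5,fy=5.5,interpolation=cv2.INTER_CUBIC)
b=cv2.resize(im[145:250,255:325],None,fx=5.5,fy=5.5,interpolation=cv2.INTER_CUBIC)
c=np.zeros((590,800,3),np.uint8); c[:a.shape[0],:a.shape[1]]=a; c[:b.shape[0],400:400+b.shape[1]]=b[:590]
cv2.imwrite('pics/crop1.png',c)
g=dict(np.load('last_side.npz')); im=g['img'][:,:,::-1]
a=cv2.resize(im[235:295,175:250],None,fx=5,fy=5,interpolation=cv2.INTER_CUBIC)
b=cv2.resize(im[180:245,200:310],None,fx=5,fy=5,interpolation=cv2.INTER_CUBIC)
c=np.zeros((600,800,3),np.uint8); c[:a.shape[0],:a.shape[1]]=a[:300]; c[275:,:b.shape[1]]=b
cv2.imwrite('pics/crop2.png',c)
E
```

```text
(no output)
```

View pics/crop1.png

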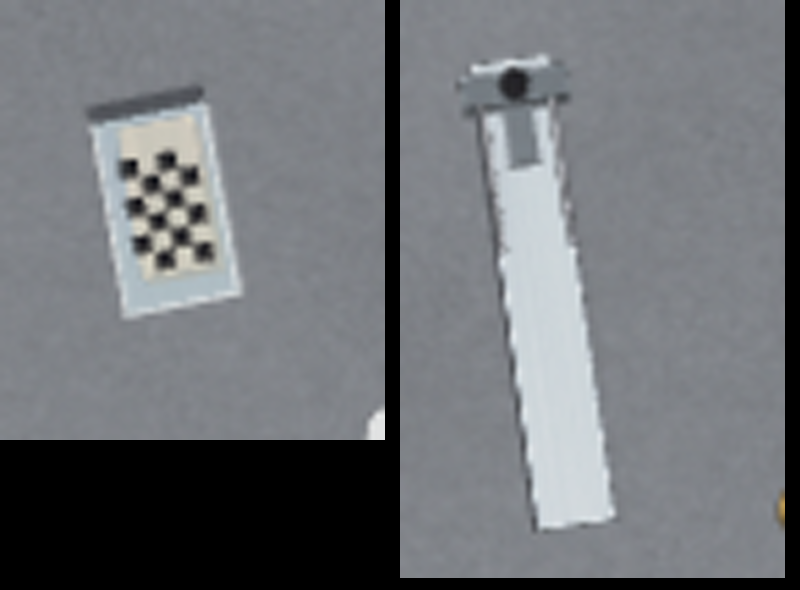

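View pics/crop2.png

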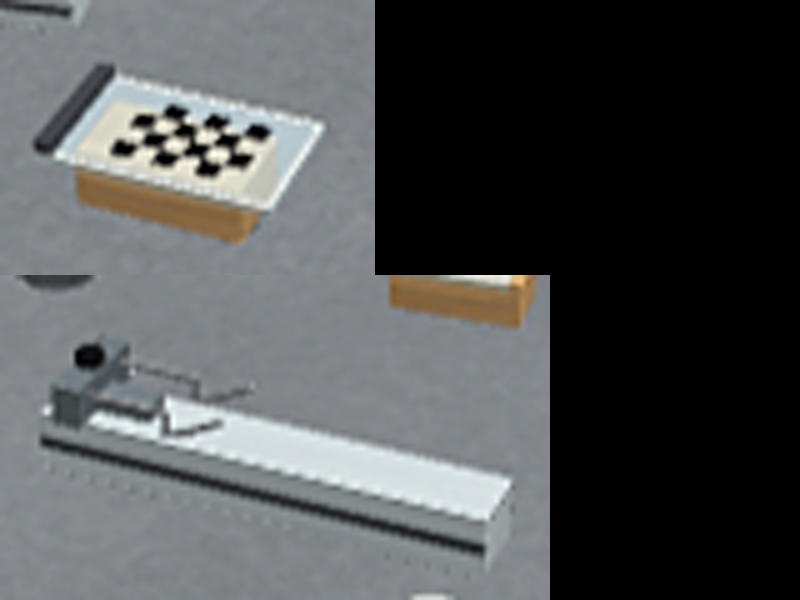

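The crops confirm the choice. Plate A has the dark raised strip at its upper end, at crop (147,103). The large silver stand has its clip unit at the upper end. Next I measure both by line fits.

```bash
cat > meas.py <<'E'
from h import *
def quad(mask,k=8):
    cs,_=cv2.findContours(mask,cv2.RETR_EXTERNAL,cv2.CHAIN_APPROX_NONE)
    c=max(cs,key=cv2.contourArea); return c
def upmask(f,roi,fn,s=8):
    x0,x1,y0,y1=roi; im=cv2.resize(f['img'][y0:y1,x0:x1],None,fx=s,fy=s,interpolation=cv2.INTER_CUBIC)
    return im,fn(im.astype(int))
def tofull(p,roi,s=8): return (np.asarray(p,float)+.5)/s-.5+np.array([roi[0],roi[2]])
E
python3 - <<'E'
from meas import *
f=dict(np.load('last_top.npz'))
print(f['img'][240,230],f['img'][215,285],f['img'][222,205],f['img'][188,204],f['img'][165,278],f['img'][195,197])
g=dict(np.load('last_side.npz'))
def pts(f,roi,fn,z,name):
    im,m=upmask(f,roi,fn); m=m.astype(np.uint8)*255
    m=cv2.morphologyEx(m,cv2.MORPH_CLOSE,np.ones((15,15)))
    c=quad(m); cv2.drawContours(im,[c],-1,(255,0,0),1); 
    P=np.array([ray(f,tofull(q,roi),z)[:2] for q in c[:,0]])
    r=cv2.minAreaRect((P*1e3).astype(np.float32)); print(name,r)
    cv2.imwrite('pics/m_%s.png'%name,im[:,:,::-1]); return P
P=pts(f,(255,325,170,250),lambda i:i.min(2)>155,.035,'bed')
np.save('bed.npy',P)
P=pts(f,(180,240,175,240),lambda i:(i.min(2)>150)|((i[...,2]-i[...,0])>12)&(i.min(2)>130),.035,'plate')
P=pts(f,(180,240,175,240),lambda i:i.max(2)<105,.041,'strip')
E
```

```text
[131 135 140] [205 213 217] [174 188 194] [81 85 90] [122 129 136] [202 199 188]
bed ((509.9949035644531, 15.719308853149414), (206.34005737304688, 41.14951705932617), 6.916017055511475)
plate ((504.486083984375, 232.56298828125), (103.89541625976562, 64.0503921508789), 10.362019538879395)
strip ((519.3369140625, 229.51910400390625), (52.231292724609375, 25.515459060668945), 54.55451965332031)
```

```bash
python3 - <<'E'
from meas import *
f=dict(np.load('last_top.npz')); g=dict(np.load('last_side.npz'))
def fitlines(f,roi,fn,z,yaw,tag,shape):
    im,m=upmask(f,roi,fn); m=m.astype(np.uint8)*255
    m=cv2.morphologyEx(m,cv2.MORPH_OPEN,np.ones((5,5)))
    c=quad(m); cv2.drawContours(im,[c],-1,(255,0,0),1); cv2.imwrite('pics/m_%s.png'%tag,im[:,:,::-1])
    P=np.array([ray(f,tofull(q,roi),z)[:2] for q in c[:,0]])*1e3
    R=np.array([[np.cos(yaw),-np.sin(yaw)],[np.sin(yaw),np.cos(yaw)]]); L=P@R; 
    print(tag,'local x',L[:,0].min().round(1),L[:,0].max().round(1),'y',L[:,1].min().round(1),L[:,1].max().round(1))
    return L,R
def edge(L,ax,side,lo,hi):
    o=1-ax; s=L[(L[:,o]>lo)&(L[:,o]<hi)]
    mid=(L[:,ax].min()+L[:,ax].max())/2
    s=s[(s[:,ax]>mid) if side>0 else (s[:,ax]<mid)]
    med=np.median(s[:,ax]); s=s[abs(s[:,ax]-med)<4]
    k=np.polyfit(s[:,o],s[:,ax],1); return k, np.polyval(k,(lo+hi)/2), s[:,ax].std()
yaw=np.radians(6.9)
L,R=fitlines(f,(255,325,170,250),lambda i:i.min(2)>168,.035,yaw,'bed',0)
xm=L[:,0].min(); yc=(L[:,1].min()+L[:,1].max())/2
for sd in(-1,1):
    k,v,s=edge(L,1,sd,xm+10,xm+140); print('bed y edge',sd,'slope deg',np.degrees(np.arctan(k[0])).round(2),v.round(2),s.round(2))
k,v,s=edge(L,0,-1,yc-15,yc+15); print('bed near end',k[0].round(3),v.round(2))
yaw=np.radians(10.4)
L,R=fitlines(f,(180,240,175,240),lambda i:(i.min(2)>148),.035,yaw,'plate',0)
xm=L[:,0].min(); yc=(L[:,1].min()+L[:,1].max())/2
for sd in(-1,1):
    k,v,s=edge(L,1,sd,xm+10,xm+90); print('plate y edge',sd,np.degrees(np.arctan(k[0])).round(2),v.round(2),s.round(2))
for sd in(-1,1):
    k,v,s=edge(L,0,sd,yc-22,yc+22); print('plate x edge',sd,np.degrees(np.arctan(k[0])).round(2),v.round(2),s.round(2))
L,R=fitlines(f,(185,220,180,198),lambda i:(i.max(2)<112),.041,yaw,'strip',0)
for sd in(-1,1):
    k,v,s=edge(L,0,sd,yc-22,yc+22); print('strip x edge',sd,np.degrees(np.arctan(k[0])).round(2),v.round(2),s.round(2))
a=[cv2.imread('pics/m_%s.png'%t) for t in('bed','plate','strip')]
c=np.zeros((600,800,3),np.uint8); b=cv2.resize(a[0],None,fx=.6,fy=.6); c[:b.shape[0],:b.shape[1]]=b; b=cv2.resize(a[1],None,fx=.8,fy=.8); c[:b.shape[0],350:350+b.shape[1]]=b; b=a[2];c[430:430+b.shape[0],350:350+b.shape[1]]=b
cv2.imwrite('pics/masks.png',c)
E
```

```text
bed local x 405.5 611.1 y -65.9 -25.4
bed y edge -1 slope deg 0.08 -64.64 0.46
bed y edge 1 slope deg -0.03 -26.59 0.69
bed near end 0.005 406.26
plate local x 486.1 589.9 y 105.5 169.9
plate y edge -1 -0.16 106.35 0.35
plate y edge 1 -0.1 168.95 0.4
plate x edge -1 0.63 486.79 0.38
plate x edge 1 0.47 588.71 0.48
strip local x 589.5 598.2 y 106.8 167.8
strip x edge -1 0.12 589.92 0.23
strip x edge 1 0.27 597.82 0.16
```

View pics/masks.png

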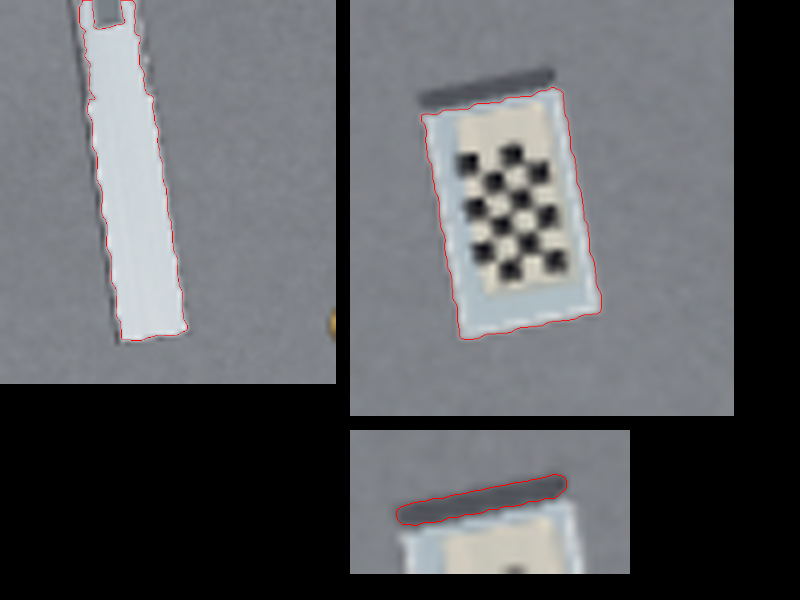

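```bash
python3 - <<'E'
from meas import *
f=dict(np.load('last_top.npz')); g=dict(np.load('last_side.npz'))
def Rz(d): a=np.radians(d); return np.array([[np.cos(a),-np.sin(a)],[np.sin(a),np.cos(a)]])
R=Rz(6.9); o=R@np.array([405.6+110,-45.6]); print('stand origin',o)
Rp=Rz(6.92); bed=[np.r_[o+Rp@[x,y],35]/1e3 for x,y in[(-110,-20),(-110,20),(135,20),(135,-20)]]
po=Rz(10.4)@np.array([542.9,137.6]); print('plate',po); Rq=Rz(10.2)
pl=[np.r_[po+Rq@[x,y],35]/1e3 for x,y in[(-55,-30),(-55,30),(47,30),(47,-30)]]
st=[np.r_[po+Rq@[x,y],41]/1e3 for x,y in[(47,-30),(47,30),(55,30),(55,-30)]]
out=[]
for fr,rois in((f,[(180,240,175,240),(255,325,150,250)]),(g,[(175,250,235,295),(200,310,185,245)])):
    for roi in rois:
        s=5;x0,x1,y0,y1=roi; im=cv2.resize(fr['img'][y0:y1,x0:x1,::-1],None,fx=s,fy=s,interpolation=cv2.INTER_CUBIC)
        for q in(bed,pl,st):
            p=np.array([(proj(fr,a)-[x0,y0]+.5)*s-.5 for a in q]); cv2.polylines(im,[np.round(p*16).astype(np.int32)],True,(0,0,255),1,cv2.LINE_AA,4)
        out.append(im)
c=np.zeros((600,800,3),np.uint8); b=np.hstack([cv2.copyMakeBorder(i,0,500-i.shape[0],0,0,cv2.BORDER_CONSTANT) for i in out[:2]])
cv2.imwrite('pics/ov_top.png',b)
cv2.imwrite('pics/ov_side.png',np.vstack([cv2.copyMakeBorder(i,0,0,0,560-i.shape[1],cv2.BORDER_CONSTANT) for i in out[2:]]))
E
```

```text
stand origin [517.34392535  16.67281931]
plate [509.14151712 233.34327834]
```

View pics/ov_top.png

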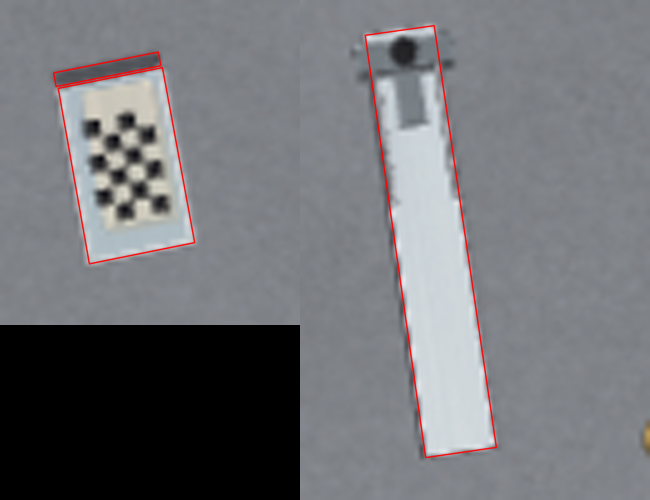

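View pics/ov_side.png

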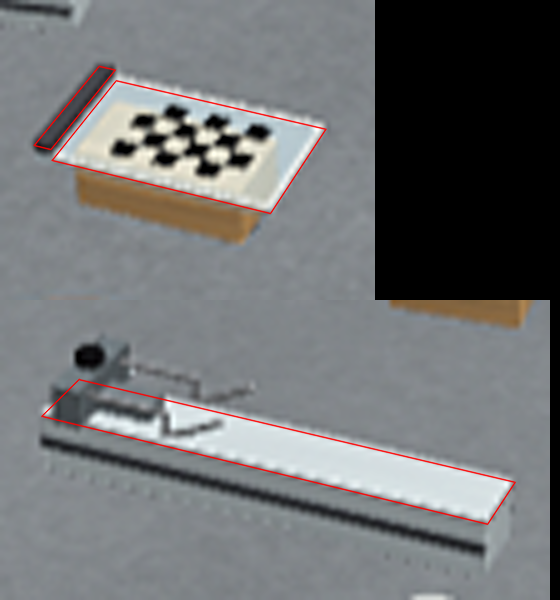

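Projecting the top-derived model into the side view agrees to about 0.5 px, and the offset is the same for plate and stand. The plate centre is about (509, 233) mm with yaw 10.2°. The stand origin is about (517, 17) mm with yaw 6.9°. Next I move toward the plate.

Call:
{"op": "jog_arm", "data": {
  "rows": [
    {"slide":[28,28,0],"angular":[0,0,0]},
    {"slide":[56,56,0],"angular":[0,0,0]},
    {"slide":[84,84,0],"angular":[0,0,0]},
    {"slide":[112,112,0],"angular":[0,0,0]},
    {"slide":[140,140,0],"angular":[0,0,0]}
  ],
  "jaw": -1,
  "grip_force": 25
}}

```text
clock: 0.52
tcp_pos: [0.3427, -0.5021, 0.2302]
tcp_rot: [[-0.001, 0.954, 0.299], [0.002, 0.299, -0.954], [-1.0, -0.0, -0.002]]
force: [1.3, -0.6, -0.3]
finger_gap: 0.994
```

```bash
python3 - <<'E'
from meas import *
g=dict(np.load('last_side.npz'))
a=np.radians(6.9);o=np.array([517.3,16.7]);R=np.array([[np.cos(a),-np.sin(a)],[np.sin(a),np.cos(a)]])
for n,uv,z in(('noseL',(233,211.6),.039),('noseR',(241,205),.039),('tipL',(244.4,209),.053),('tipR',(250.6,202.4),.053)):
    print(n,R.T@(ray(g,uv,z)[:2]*1e3-o))
E
```

```text
noseL [64.63615373 16.09251201]
noseR [ 59.99096917 -20.7852558 ]
tipL [33.72833447 13.26093238]
tipR [ 32.87063522 -21.83719999]
```

Call:
{"op": "jog_arm", "data": {
  "rows": [
    {"slide":[16,38,0],"angular":[0,0,0]},
    {"slide":[32,76,0],"angular":[0,0,0]},
    {"slide":[48,114,0],"angular":[0,0,0]},
    {"slide":[64,152,0],"angular":[0,0,0]},
    {"slide":[80,190,0],"angular":[0,0,0]}
  ]
}}

```text
clock: 0.93
tcp_pos: [0.4229, -0.31, 0.23]
tcp_rot: [[-0.001, 0.954, 0.299], [0.002, 0.299, -0.954], [-1.0, -0.0, -0.002]]
force: [1.8, 0.2, 0.6]
finger_gap: 0.997
```

Call:
{"op": "jog_arm", "data": {
  "rows": [
    {"slide":[8,40,0],"angular":[0,0,0]},
    {"slide":[16,80,0],"angular":[0,0,0]},
    {"slide":[24,120,0],"angular":[0,0,0]},
    {"slide":[32,160,0],"angular":[0,0,0]},
    {"slide":[40,200,0],"angular":[0,0,0]}
  ]
}}

```text
clock: 1.35
tcp_pos: [0.4627, -0.108, 0.23]
tcp_rot: [[-0.001, 0.954, 0.299], [0.002, 0.299, -0.954], [-1.0, -0.001, -0.002]]
force: [0.8, 0.3, -0.3]
finger_gap: 0.999
```

Call:
{"op": "jog_arm", "data": {
  "rows": [
    {"slide":[8,40,-5],"angular":[0,0,-0.03]},
    {"slide":[16,80,-10],"angular":[0,0,-0.06]},
    {"slide":[24,120,-15],"angular":[0,0,-0.09]},
    {"slide":[32,160,-20],"angular":[0,0,-0.11]},
    {"slide":[40,200,-25],"angular":[0,0,-0.126]}
  ]
}}

```text
clock: 1.77
tcp_pos: [0.5025, 0.094, 0.2047]
tcp_rot: [[-0.001, 0.985, 0.175], [0.002, 0.175, -0.984], [-1.0, -0.001, -0.002]]
force: [0.7, -1.0, -0.6]
finger_gap: 1.003
```

Call:
{"op": "jog_arm", "data": {
  "rows": [
    {"slide":[4,36,-10],"angular":[-0.002,-0.001,-0.002]},
    {"slide":[8,72,-20],"angular":[-0.002,-0.001,-0.002]},
    {"slide":[12,108,-30],"angular":[-0.002,-0.001,-0.002]},
    {"slide":[14.5,140.2,-40],"angular":[-0.002,-0.001,-0.002]},
    {"slide":[14.5,140.2,-60],"angular":[-0.002,-0.001,-0.002]}
  ]
}}

```text
clock: 2.18
tcp_pos: [0.5171, 0.2433, 0.1452]
tcp_rot: [[0.002, 0.983, 0.181], [0.006, 0.181, -0.983], [-1.0, 0.003, -0.006]]
force: [-0.1, 0.4, 1.0]
finger_gap: 0.998
```

```bash
python3 - <<'E'
from h import *
f=grab('top'); g=grab('side')
a=cv2.resize(f['img'][150:270,150:290],None,fx=3,fy=3,interpolation=cv2.INTER_CUBIC)
b=cv2.resize(g['img'][150:300,130:270],None,fx=2.8,fy=2.8,interpolation=cv2.INTER_CUBIC)
c=np.zeros((430,800,3),np.uint8);c[:360,:420]=a[:360,:420];c[:420,420:800]=b[:420,:380];cv2.imwrite('pics/pre.png',c[:,:,::-1])
print(manip.sense()['tcp_pos'])
E
```

```text
[0.51501071 0.23523717 0.14182631]
```

View pics/pre.png

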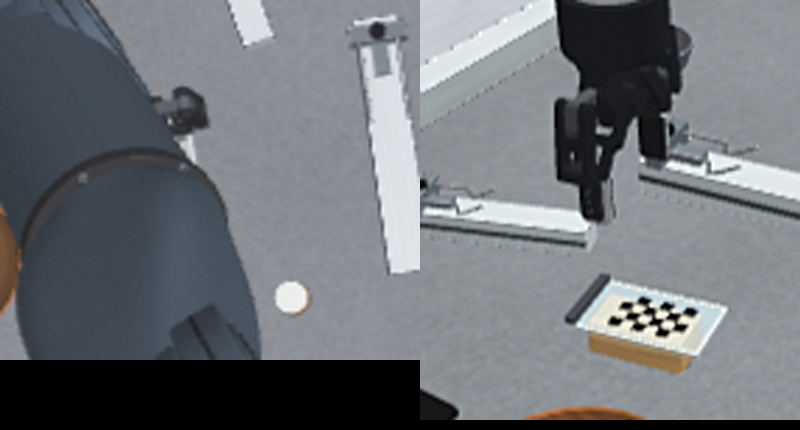

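The side view shows the open gripper above plate A (crop ~(660,320)). The top view is blocked by the arm. I settle, then descend.

Call:
{"op": "jog_arm", "data": {
  "rows": [
    {"slide":[2,-1,-12],"angular":[0,0,0]},
    {"slide":[2,-1,-24],"angular":[0,0,0]},
    {"slide":[2,-1,-36],"angular":[0,0,0]},
    {"slide":[2,-1,-48],"angular":[0,0,0]},
    {"slide":[2,-1,-48],"angular":[0,0,0]}
  ]
}}

```text
clock: 2.7
tcp_pos: [0.5163, 0.2324, 0.0926]
tcp_rot: [[-0.007, 0.985, 0.175], [-0.004, 0.175, -0.985], [-1.0, -0.008, 0.002]]
force: [-0.1, -0.4, 0.2]
finger_gap: 0.996
```

Call:
{"op": "jog_arm", "data": {
  "rows": [
    {"slide":[0,0,0],"angular":[0,0,0]},
    {"slide":[0,0,0],"angular":[0,0,0]}
  ]
}}

```text
clock: 2.87
tcp_pos: [0.5167, 0.2315, 0.0934]
tcp_rot: [[-0.007, 0.985, 0.174], [-0.004, 0.174, -0.985], [-1.0, -0.008, 0.003]]
force: [-0.2, 0.4, -0.3]
finger_gap: 1.001
```

Call:
{"op": "jog_arm", "data": {
  "rows": [
    {"slide":[0.3,2.7,-12],"angular":[0.004,-0.007,0.003]},
    {"slide":[0.3,2.7,-25],"angular":[0.004,-0.007,0.003]},
    {"slide":[0.3,2.7,-38],"angular":[0.004,-0.007,0.003]},
    {"slide":[0.3,2.7,-45],"angular":[0.004,-0.007,0.003]},
    {"slide":[0.3,2.7,-45],"angular":[0.004,-0.007,0.003]}
  ]
}}

```text
clock: 3.28
tcp_pos: [0.5167, 0.2337, 0.0479]
tcp_rot: [[-0.001, 0.984, 0.177], [-0.001, 0.177, -0.984], [-1.0, -0.001, 0.001]]
force: [-0.4, 0.4, 0.8]
finger_gap: 1.0
```

Call:
{"op": "jog_arm", "data": {
  "rows": [
    {"slide":[0,0,0],"angular":[0,0,0]},
    {"slide":[0,0,0],"angular":[0,0,0]}
  ]
}}

```text
clock: 3.45
tcp_pos: [0.5171, 0.2337, 0.0487]
tcp_rot: [[-0.0, 0.984, 0.176], [-0.001, 0.176, -0.984], [-1.0, -0.0, 0.001]]
force: [-0.9, -1.0, 0.2]
finger_gap: 0.998
```

```bash
python3 - <<'E'
from h import *
g=grab('side')
b=cv2.resize(g['img'][170:300,140:280],None,fx=4.5,fy=4.5,interpolation=cv2.INTER_CUBIC)
cv2.imwrite('pics/pre2.png',b[:,:,::-1])
s=manip.sense();print(s['tcp_pos'],s['tcp_rot'].round(3))
E
```

```text
[0.51717678 0.23383144 0.04877831] [[-0.     0.984  0.176]
 [-0.     0.176 -0.984]
 [-1.    -0.     0.   ]]
```

View pics/pre2.png

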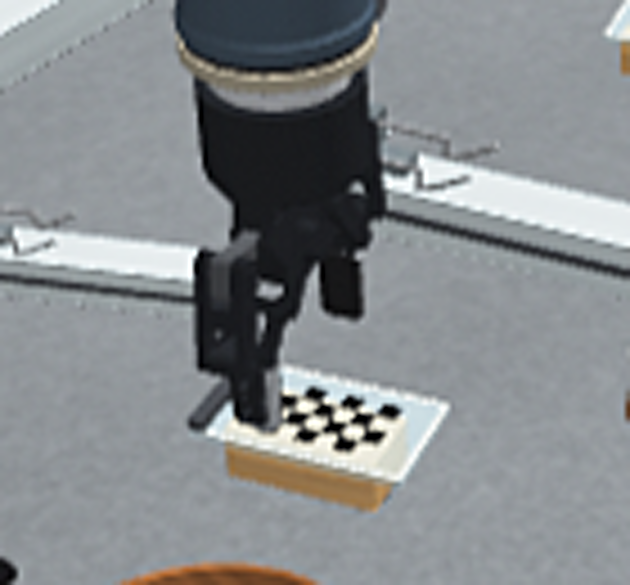

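The side view shows the fingers straddling the plate, with the near finger at (255,410), above and outside the near edge. I descend to grasp height.

Call:
{"op": "jog_arm", "data": {
  "rows": [
    {"slide":[0,0,-10],"angular":[0,0,0.002]},
    {"slide":[0,0,-20],"angular":[0,0,0.002]},
    {"slide":[0,0,-30],"angular":[0,0,0.002]},
    {"slide":[0,0,-36.5],"angular":[0,0,0.002]},
    {"slide":[0,0,-36.5],"angular":[0,0,0.002]}
  ]
}}

```text
clock: 3.92
tcp_pos: [0.5161, 0.2334, 0.0102]
tcp_rot: [[-0.003, 0.984, 0.179], [-0.002, 0.179, -0.984], [-1.0, -0.003, 0.001]]
force: [-0.9, 0.1, 0.3]
finger_gap: 1.0
```

Call:
{"op": "jog_arm", "data": {
  "rows": [
    {"slide":[0,0,0],"angular":[0,0,0]},
    {"slide":[0,0,0],"angular":[0,0,0]}
  ]
}}

```text
clock: 4.08
tcp_pos: [0.5158, 0.2332, 0.0098]
tcp_rot: [[-0.004, 0.984, 0.179], [-0.002, 0.179, -0.984], [-1.0, -0.004, 0.002]]
force: [0.3, -0.2, 0.5]
finger_gap: 0.999
```

```bash
python3 - <<'E'
from h import *
g=grab('side')
b=cv2.resize(g['img'][170:300,140:280],None,fx=4.5,fy=4.5,interpolation=cv2.INTER_CUBIC)
cv2.imwrite('pics/pre3.png',b[:,:,::-1])
s=manip.sense();print(s['tcp_pos'],s['force'],s['finger_gap'])
E
```

```text
[0.5160295  0.23334479 0.01016499] [-0.2551768  -0.33262493 -0.37469814] 1.0033687980274617
```

View pics/pre3.png

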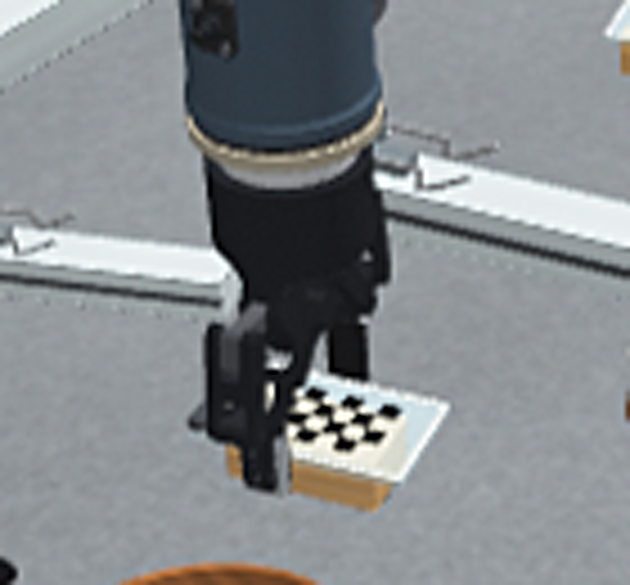

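Call:
{"op": "jog_arm", "data": {
  "rows": [
    {"slide":[0,0,1],"angular":[0,0,0]},
    {"slide":[0,0,1],"angular":[0,0,0]},
    {"slide":[0,0,1],"angular":[0,0,0]},
    {"slide":[0,0,1],"angular":[0,0,0]},
    {"slide":[0,0,1],"angular":[0,0,0]}
  ],
  "jaw": 1,
  "grip_force": 25
}}

```text
clock: 4.55
tcp_pos: [0.5163, 0.2335, 0.0118]
tcp_rot: [[-0.002, 0.984, 0.178], [-0.002, 0.178, -0.984], [-1.0, -0.002, 0.001]]
force: [-1.9, -1.2, 5.6]
finger_gap: 0.693
```

Call:
{"op": "jog_arm", "data": {
  "rows": [
    {"slide":[0,0,0],"angular":[0,0,0]},
    {"slide":[0,0,0],"angular":[0,0,0]},
    {"slide":[0,0,0],"angular":[0,0,0]},
    {"slide":[0,0,0],"angular":[0,0,0]}
  ]
}}

```text
clock: 4.88
tcp_pos: [0.5163, 0.2335, 0.0118]
tcp_rot: [[-0.002, 0.984, 0.179], [-0.002, 0.179, -0.984], [-1.0, -0.002, 0.001]]
force: [-0.0, -1.0, 1.5]
finger_gap: 0.693
```

```bash
python3 - <<'E'
from h import *
g=grab('side')
b=cv2.resize(g['img'][170:300,140:280],None,fx=4.5,fy=4.5,interpolation=cv2.INTER_CUBIC)
cv2.imwrite('pics/grip.png',b[:,:,::-1])
s=manip.sense();print(s['tcp_pos'],s['tcp_rot'].round(4),s['force'],s['finger_gap'])
E
```

```text
[0.51633646 0.23352815 0.01181346] [[-0.0022  0.9839  0.1785]
 [-0.0015  0.1785 -0.9839]
 [-1.     -0.0024  0.0011]] [0.47876767 0.42181206 1.44850929] 0.6953626409247203
```

View pics/grip.png

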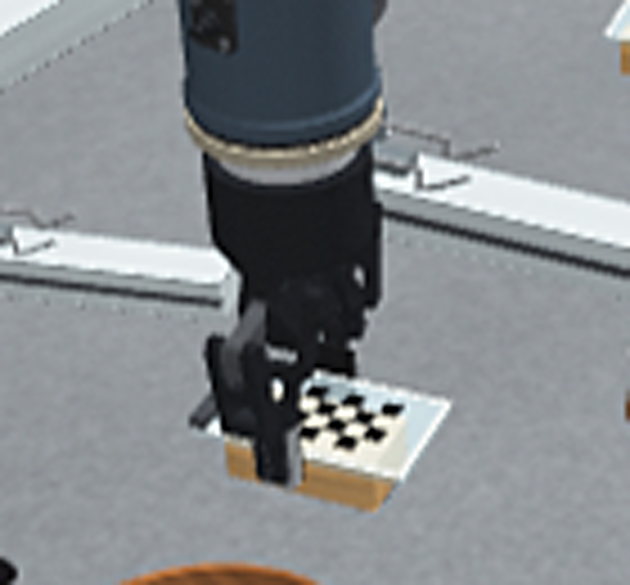

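The plate is gripped: the gap of 0.695 equals about 59 mm. I lift gently.

Call:
{"op": "jog_arm", "data": {
  "rows": [
    {"slide":[0,0,4],"angular":[0,0,0]},
    {"slide":[0,0,12],"angular":[0.002,-0.002,0]},
    {"slide":[0,0,24],"angular":[0.002,-0.002,0]},
    {"slide":[0,0,38],"angular":[0.002,-0.002,0]},
    {"slide":[0,0,52],"angular":[0.002,-0.002,0]}
  ]
}}

```text
clock: 5.35
tcp_pos: [0.5162, 0.2334, 0.0648]
tcp_rot: [[-0.0, 0.984, 0.179], [0.0, 0.179, -0.984], [-1.0, -0.0, -0.0]]
force: [1.1, 0.1, -0.9]
finger_gap: 0.693
```

Call:
{"op": "jog_arm", "data": {
  "rows": [
    {"slide":[0,0,15],"angular":[0,0,0]},
    {"slide":[0,0,30],"angular":[0,0,0]},
    {"slide":[0,0,40],"angular":[0,0,0]},
    {"slide":[0,0,40],"angular":[0,0,0]},
    {"slide":[0,0,40],"angular":[0,0,0]}
  ]
}}

```text
clock: 5.77
tcp_pos: [0.5164, 0.2334, 0.1052]
tcp_rot: [[0.001, 0.984, 0.178], [0.001, 0.178, -0.984], [-1.0, 0.001, -0.001]]
force: [-0.5, 0.3, -1.0]
finger_gap: 0.696
```

```bash
python3 - <<'E'
from h import *
g=grab('side')
b=cv2.resize(g['img'][130:300,140:280],None,fx=3.5,fy=3.5,interpolation=cv2.INTER_CUBIC)
cv2.imwrite('pics/lift.png',b[:,:,::-1])
s=manip.sense();print(s['tcp_pos'],s['tcp_rot'].round(4),s['force'],s['moment'],s['finger_gap'])
E
```

```text
[0.51596723 0.23323032 0.10452412] [[-5.000e-04  9.840e-01  1.784e-01]
 [ 3.000e-04  1.784e-01 -9.840e-01]
 [-1.000e+00 -5.000e-04 -3.000e-04]] [-1.02123679 -0.00636333 -0.85033485] [-0.02333107  0.05903269  0.00853232] 0.6950342051049095
```

View pics/lift.png

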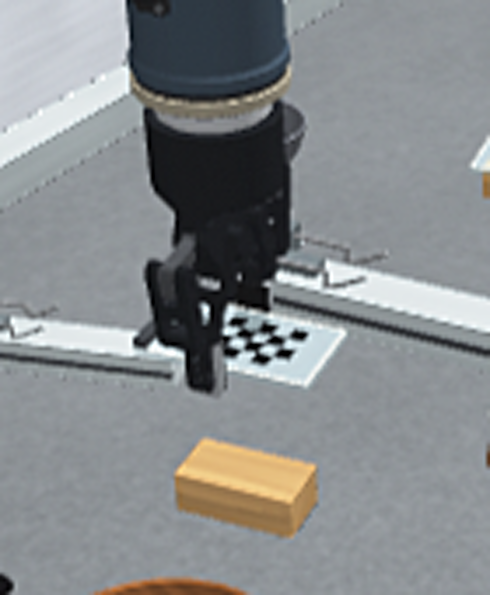

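The side view shows the plate held off its block, with rear corners at crop (309,385) and (346,331). I check its pitch and start moving.

```bash
cat >> h.py <<'E'
def plate_pts(tcp,yaw,off=7.2,zo=.0182):
    c,s=np.cos(np.radians(yaw)),np.sin(np.radians(yaw)); R=np.array([[c,-s],[s,c]])
    o=np.asarray(tcp[:2])*1e3-R@[off,0]; z=tcp[2]+zo
    return [np.r_[(o+R@[x,y])/1e3,z+h/1e3] for x,y,h in((-55,-30,5),(-55,30,5),(47,30,5),(47,-30,5),(47,-30,11),(47,30,11),(55,30,11),(55,-30,11))]
def ov(f,P,roi,s,fn):
    x0,x1,y0,y1=roi; im=cv2.resize(f['img'][y0:y1,x0:x1,::-1],None,fx=s,fy=s,interpolation=cv2.INTER_CUBIC)
    p=np.array([(proj(f,a)-[x0,y0]+.5)*s-.5 for a in P])
    for q in(p[:4],p[4:8]): cv2.polylines(im,[np.round(q*16).astype(np.int32)],True,(0,0,255),1,cv2.LINE_AA,4)
    cv2.imwrite('pics/'+fn,im); return p/s+[x0,y0]
E
python3 - <<'E'
from h import *
g=dict(np.load('last_side.npz'))
ov(g,plate_pts([.516,.2332,.1045],10.28),(165,250,190,250),8,'lift_ov.png')
E
```

```text
(no output)
```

View pics/lift_ov.png

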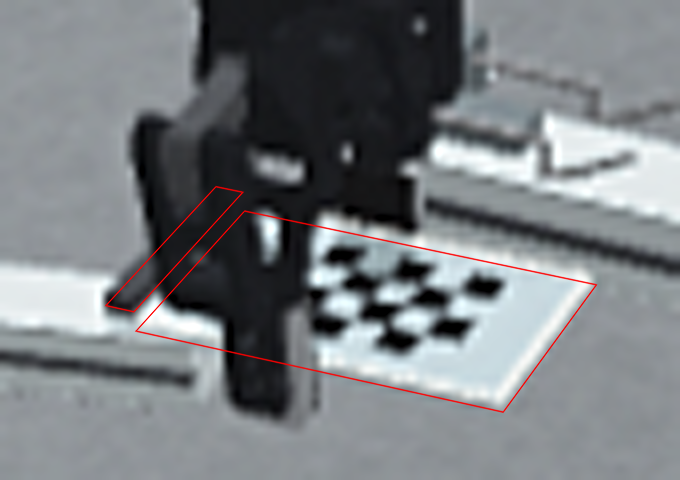

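The pose agrees within 1 px, with the plate about level. I carry it over to the stand.

Call:
{"op": "jog_arm", "data": {
  "rows": [
    {"slide":[-4,-24,2],"angular":[0,0,-0.007]},
    {"slide":[-8,-48,4],"angular":[0,0,-0.014]},
    {"slide":[-13,-72,4],"angular":[0,0,-0.02]},
    {"slide":[-17,-96,4],"angular":[0,0,-0.026]},
    {"slide":[-21,-120,4],"angular":[0,0,-0.032]}
  ]
}}

```text
clock: 6.23
tcp_pos: [0.4939, 0.112, 0.1075]
tcp_rot: [[-0.002, 0.989, 0.147], [-0.0, 0.147, -0.989], [-1.0, -0.002, -0.0]]
force: [-0.4, 0.1, -1.1]
finger_gap: 0.69
```

Call:
{"op": "jog_arm", "data": {
  "rows": [
    {"slide":[-4,-23,0],"angular":[0,0,-0.008]},
    {"slide":[-8,-46,0],"angular":[0,0,-0.015]},
    {"slide":[-12,-70,0],"angular":[0,0,-0.021]},
    {"slide":[-16,-90,-4],"angular":[0,0,-0.026]},
    {"slide":[-18,-101,-4],"angular":[0,0,-0.026]}
  ]
}}

```text
clock: 6.65
tcp_pos: [0.4743, 0.0083, 0.1022]
tcp_rot: [[-0.005, 0.993, 0.119], [-0.001, 0.119, -0.993], [-1.0, -0.005, 0.001]]
force: [-0.7, -0.2, -1.0]
finger_gap: 0.693
```

Call:
{"op": "jog_arm", "data": {
  "rows": [
    {"slide":[0,0,0],"angular":[0,0,0]},
    {"slide":[0,0,0],"angular":[0,0,0]},
    {"slide":[0,0,0],"angular":[0,0,0]}
  ]
}}

```text
clock: 6.9
tcp_pos: [0.4746, 0.0096, 0.1021]
tcp_rot: [[-0.005, 0.993, 0.12], [-0.001, 0.12, -0.993], [-1.0, -0.005, -0.0]]
force: [-0.4, 0.9, -0.1]
finger_gap: 0.694
```

Call:
{"op": "jog_arm", "data": {
  "rows": [
    {"slide":[2.2,1.9,-13],"angular":[0.001,-0.005,0]},
    {"slide":[2.2,1.9,-28],"angular":[0.001,-0.005,0]},
    {"slide":[2.2,1.9,-43],"angular":[0.001,-0.005,0]},
    {"slide":[2.2,1.9,-56],"angular":[0.001,-0.005,0]},
    {"slide":[2.2,1.9,-66],"angular":[0.001,-0.005,0]}
  ]
}}

```text
clock: 7.32
tcp_pos: [0.477, 0.0134, 0.0351]
tcp_rot: [[-0.001, 0.992, 0.122], [0.001, 0.122, -0.992], [-1.0, -0.0, -0.001]]
force: [0.4, 0.8, -1.2]
finger_gap: 0.697
```

Call:
{"op": "jog_arm", "data": {
  "rows": [
    {"slide":[0,0,0],"angular":[0,0,0]},
    {"slide":[0,0,0],"angular":[0,0,0]}
  ]
}}

```text
clock: 7.48
tcp_pos: [0.4771, 0.0152, 0.0347]
tcp_rot: [[-0.001, 0.992, 0.125], [0.002, 0.125, -0.992], [-1.0, -0.001, -0.002]]
force: [0.3, 0.4, 0.3]
finger_gap: 0.694
```

```bash
python3 - <<'E'
from h import *
g=grab('side'); s=manip.sense(); r=s['tcp_rot']; yaw=np.degrees(np.arctan2(r[1,1],r[0,1]))
print(s['tcp_pos'],r[:,0].round(4),yaw,s['force'],s['moment'],s['finger_gap'])
ov(g,plate_pts(s['tcp_pos'],yaw),(195,310,160,250),6,'ps.png')
f=grab('top'); ov(f,plate_pts(s['tcp_pos'],yaw),(240,340,140,260),5,'pt.png')
E
```

```text
[0.47734253 0.0147802  0.03523526] [-5.0e-04  1.8e-03 -1.0e+00] 7.135607255369459 [-0.55043477 -0.04830728 -0.41420449] [-0.00973526  0.02195259  0.01726956] 0.6911669711457762
```

View pics/ps.png

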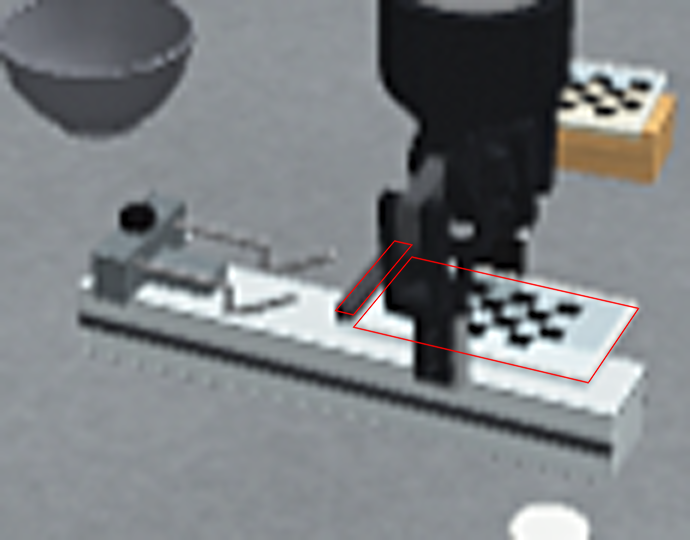

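View pics/pt.png

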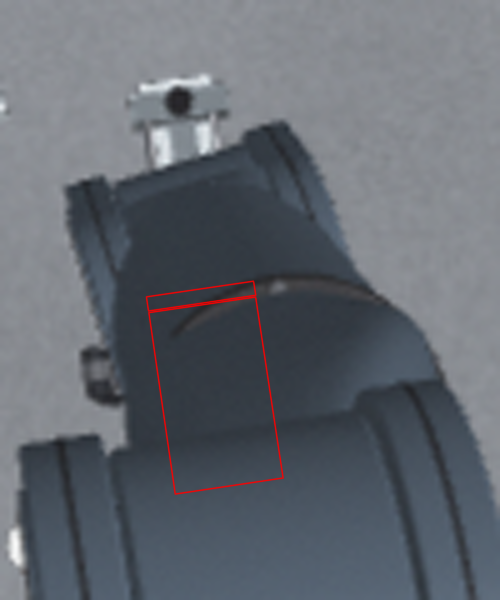

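Top is blocked by the arm, so side is my guide. The side overlay fits within about 1 px. The TCP sits about 3 mm too far to +y, which I correct. First I refine the stand's centre line from the unobstructed first side picture.

```bash
python3 - <<'E'
from meas import *
import cv2
im0=cv2.imread('pics/side0.png')[:,:,::-1]; g=dict(np.load('last_side.npz')); g['img']=im0
a=np.radians(6.92);R=np.array([[np.cos(a),-np.sin(a)],[np.sin(a),np.cos(a)]]);o=np.array([517.3,16.7])
# sample brightness profile across width at several local x, z=.035
from scipy.ndimage import map_coordinates
gray=im0.min(2).astype(float)
ys=np.arange(-40,40,.25)
for tag in('yprof',):
    acc=[]
    for x in range(-95,20,10):
        uv=np.array([proj(g,np.r_[(o+R@[x,y])/1e3,.035]) for y in ys])
        p=map_coordinates(gray,[uv[:,1],uv[:,0]],order=1)
        d=np.gradient(p); hi=np.where(p>190)[0]; 
        # subpixel half-level crossing
        top=np.median(p[abs(ys)<12]); i0=np.argmin(abs(ys))
        r=i0
        while p[r]>(top+p[min(i0+100,len(p)-1)])/2: r+=1
        l=i0
        while p[l]>(top+p[max(i0-110,0)])/2: l-=1
        acc.append((x,ys[l],ys[r],(ys[l]+ys[r])/2,top,p[i0+100],p[i0-110]))
    print(np.round(acc,1))
xs=np.arange(-130,-90,.25)
for y in(-10,0,10):
    uv=np.array([proj(g,np.r_[(o+R@[x,y])/1e3,.035]) for x in xs]); p=map_coordinates(gray,[uv[:,1],uv[:,0]],order=1)
    j=np.argmax(np.gradient(p)); print('end',y,xs[j])
# same for plate on block: plate model
a=np.radians(10.2);R=np.array([[np.cos(a),-np.sin(a)],[np.sin(a),np.cos(a)]]);o=np.array([509.1,233.3])
ys=np.arange(-45,45,.25)
for x in(-50,-48,42,44):
    uv=np.array([proj(g,np.r_[(o+R@[x,y])/1e3,.035]) for y in ys]); p=map_coordinates(gray,[uv[:,1],uv[:,0]],order=1); h=np.where(p>145)[0]; print('plate',x,ys[h[0]],ys[h[-1]])
E
```

```text
[[-95.  -22.2  17.2  -2.5 214.6 128.  127.9]
 [-85.  -22.5  17.   -2.8 213.8 128.4 132.4]
 [-75.  -22.8  16.8  -3.  213.2 127.9 131.7]
 [-65.  -23.   16.8  -3.1 213.3 129.5 132.3]
 [-55.  -23.   17.8  -2.6 212.8 128.  129.2]
 [-45.  -22.8  18.   -2.4 212.9 127.3 127.5]
 [-35.  -23.   18.5  -2.2 212.9 126.7 125.3]
 [-25.  -23.   18.8  -2.1 212.6 126.3 126.4]
 [-15.  -23.   18.5  -2.2 212.2 126.2 132.1]
 [ -5.  -22.5  18.2  -2.1 211.9 125.5 137. ]
 [  5.  -23.2  17.8  -2.8 211.8 126.3 132.5]
 [ 15.  -23.8  17.2  -3.2 211.  124.7 130.6]]
end -10 -109.25
end 0 -108.75
end 10 -108.5
plate -50 -34.75 29.5
plate -48 -34.75 29.75
plate 42 -36.25 29.0
plate 44 -35.25 29.5
```

```bash
cat >> h.py <<'E'
from scipy.ndimage import map_coordinates
def prof(gray,g,o,yaw,z,x,ys,tr=lambda uv:uv):
    a=np.radians(yaw);R=np.array([[np.cos(a),-np.sin(a)],[np.sin(a),np.cos(a)]])
    uv=np.array([tr(proj(g,np.r_[(np.asarray(o)+R@[x,y])/1e3,z])) for y in ys])
    return map_coordinates(gray,[uv[:,1],uv[:,0]],order=1)
E
python3 - <<'E'
from h import *
g=dict(np.load('last_side.npz'))
im=cv2.imread('pics/lift.png').min(2).astype(float)
ys=np.arange(-45,45,.5)
a=np.radians(10.28); o=np.array([516.0,233.2])-7.2*np.array([np.cos(a),np.sin(a)])
for x in(-52,-48,-44,-40,-36):
    p=prof(im,g,o,10.28,.1277,x,ys,lambda uv:(uv-[140,130]+.5)*3.5-.5)
    h=np.where(p>148)[0]; print(x,ys[h[0]],ys[h[-1]], (ys[h[0]]+ys[h[-1]])/2)
g2=g['img'].min(2).astype(float)
E
```

```text
-52 -37.0 29.5 -3.75
-48 -38.5 28.0 -5.25
-44 -37.5 29.5 -4.0
-40 -37.5 28.5 -4.5
-36 -39.0 29.0 -5.0
```

Call:
{"op": "jog_arm", "data": {
  "rows": [
    {"slide":[0,-1.6,0],"angular":[-0.002,0,-0.004]},
    {"slide":[0,-3.2,-4],"angular":[-0.002,0,-0.004]},
    {"slide":[0,-3.2,-8],"angular":[-0.002,0,-0.004]},
    {"slide":[0,-3.2,-12],"angular":[-0.002,0,-0.004]},
    {"slide":[0,-3.2,-12],"angular":[-0.002,0,-0.004]}
  ]
}}

```text
clock: 8.0
tcp_pos: [0.4772, 0.0111, 0.0229]
tcp_rot: [[-0.001, 0.993, 0.12], [-0.0, 0.12, -0.993], [-1.0, -0.001, 0.0]]
force: [-0.3, -0.1, -0.9]
finger_gap: 0.697
```

Call:
{"op": "jog_arm", "data": {
  "rows": [
    {"slide":[0,0,0],"angular":[0,0,0]},
    {"slide":[0,0,0],"angular":[0,0,0]}
  ]
}}

```text
clock: 8.17
tcp_pos: [0.477, 0.0111, 0.0227]
tcp_rot: [[-0.001, 0.993, 0.119], [-0.001, 0.119, -0.993], [-1.0, -0.001, 0.0]]
force: [-0.1, -0.5, 0.4]
finger_gap: 0.691
```

```bash
cat > st.py <<'E'
from h import *
s=manip.sense(); r=s['tcp_rot']; yaw=np.degrees(np.arctan2(r[1,1],r[0,1])); t=s['tcp_pos']*1e3
a=np.radians(6.92);R=np.array([[np.cos(a),-np.sin(a)],[np.sin(a),np.cos(a)]])
l=R.T@(t[:2]-[517.3,16.7]); F=R.T@s['force'][:2]
print('clk %.2f tcp'%s['clock'],t.round(1),'tilt',r[:2,0].round(4),'yaw %.2f'%yaw,'local tcp',l.round(1),'Floc',F.round(1),'Fz %.1f'%s['force'][2],'gap %.3f'%s['finger_gap'])
E
python3 st.py
```

```text
clk 8.17 tcp [477.   11.1  22.7] tilt [-0.0012 -0.0005] yaw 6.86 local tcp [-40.7  -0.7] Floc [-0.2 -0.5] Fz 0.4 gap 0.691
```

Call:
{"op": "jog_arm", "data": {
  "rows": [
    {"slide":[0,0.4,-1],"angular":[0,-0.001,0.001]},
    {"slide":[0,0.4,-2],"angular":[0,-0.001,0.001]},
    {"slide":[0,0.4,-3],"angular":[0,-0.001,0.001]},
    {"slide":[0,0.4,-4],"angular":[0,-0.001,0.001]},
    {"slide":[0,0.4,-4],"angular":[0,-0.001,0.001]}
  ]
}}

```text
clock: 8.58
tcp_pos: [0.4769, 0.0114, 0.0185]
tcp_rot: [[-0.0, 0.993, 0.12], [-0.001, 0.12, -0.993], [-1.0, -0.001, 0.0]]
force: [1.2, 0.1, -0.6]
finger_gap: 0.7
```

Call:
{"op": "jog_arm", "data": {
  "rows": [
    {"slide":[0,0,-0.5],"angular":[0,0,0]},
    {"slide":[0,0,-1],"angular":[0,0,0]},
    {"slide":[0,0,-1],"angular":[0,0,0]}
  ]
}}

```text
clock: 8.83
tcp_pos: [0.4769, 0.0115, 0.0174]
tcp_rot: [[-0.001, 0.993, 0.121], [-0.001, 0.121, -0.993], [-1.0, -0.001, 0.0]]
force: [-0.3, 0.2, -0.9]
finger_gap: 0.693
```

```bash
python3 st.py; python3 - <<'E'
from h import *
g=grab('side'); s=manip.sense(); r=s['tcp_rot']; yaw=np.degrees(np.arctan2(r[1,1],r[0,1]))
ov(g,plate_pts(s['tcp_pos'],yaw),(215,310,180,250),8,'ps2.png')
E
```

```text
clk 8.83 tcp [476.9  11.5  17.4] tilt [-0.0005 -0.0005] yaw 6.92 local tcp [-40.8  -0.3] Floc [-0.2  0.2] Fz -0.9 gap 0.693
```

View pics/ps2.png

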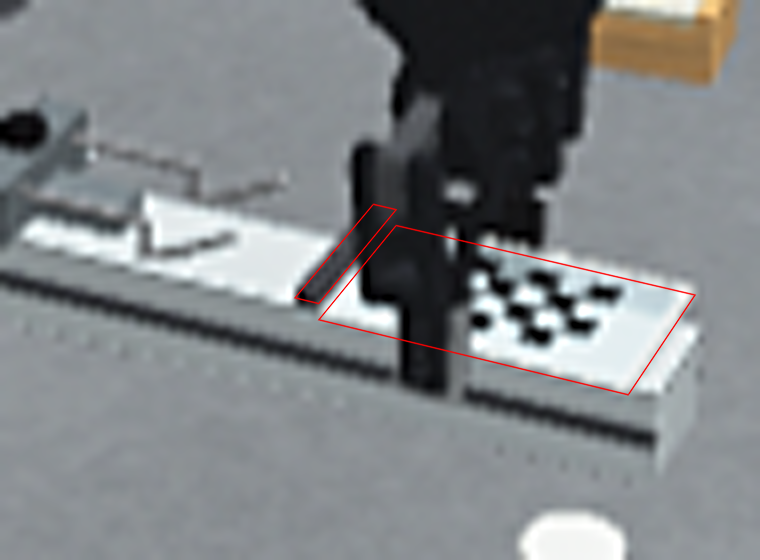

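Call:
{"op": "jog_arm", "data": {
  "rows": [
    {"slide":[0,0,-0.3],"angular":[0,0,0]},
    {"slide":[0,0,-0.6],"angular":[0,0,0]},
    {"slide":[0,0,-0.6],"angular":[0,0,0]},
    {"slide":[0,0,-0.6],"angular":[0,0,0]}
  ]
}}

```text
clock: 9.22
tcp_pos: [0.4769, 0.0115, 0.0169]
tcp_rot: [[-0.0, 0.993, 0.12], [-0.001, 0.12, -0.993], [-1.0, -0.001, 0.0]]
force: [0.0, 0.2, -1.1]
finger_gap: 0.693
```

```bash
for i in 1; do python3 st.py;done; python3 - <<'E'
from h import *
g=dict(np.load('last_side.npz')); im=g['img']
x0,x1,y0,y1=255,310,200,240
c=cv2.resize(im[y0:y1,x0:x1,::-1],None,fx=14,fy=14,interpolation=cv2.INTER_CUBIC).astype(float)
c=np.clip((c-90)*1.6,0,255); cv2.imwrite('pics/rear.png',c.astype(np.uint8))
E
```

```text
clk 9.22 tcp [476.9  11.5  16.9] tilt [-0.0005 -0.0005] yaw 6.92 local tcp [-40.7  -0.3] Floc [0.1 0.2] Fz -1.1 gap 0.693
```

View pics/rear.png

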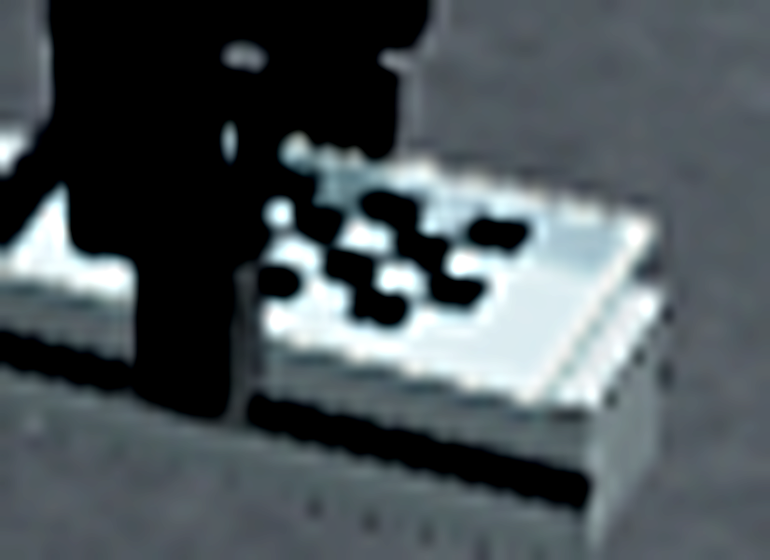

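```bash
python3 - <<'E'
from h import *
g=dict(np.load('last_side.npz'))
a=np.radians(6.92);R=np.array([[np.cos(a),-np.sin(a)],[np.sin(a),np.cos(a)]])
for n,q,z in(('plate near',(533,402),.0406),('plate far',(650,222),.0406),('bed near',(597,408),.035),('bed far',(662,293),.035)):
    uv=(np.array(q)+.5)/14-.5+[255,200]
    print(n,(R.T@(ray(g,uv,z)[:2]*1e3-[517.3,16.7])).round(1))
E
```

```text
plate near [-101.1   27.6]
plate far [-100.5  -34.3]
bed near [-109.3   17.2]
bed far [-107.6  -21.4]
```

Call:
{"op": "jog_arm", "data": {
  "rows": [
    {"slide":[0,0.5,-0.3],"angular":[0,0,0]},
    {"slide":[0,0.5,-0.6],"angular":[0,0,0]},
    {"slide":[0,0.5,-0.6],"angular":[0,0,0]}
  ]
}}

```text
clock: 9.47
tcp_pos: [0.4769, 0.0116, 0.0168]
tcp_rot: [[-0.0, 0.993, 0.12], [-0.001, 0.12, -0.993], [-1.0, -0.0, 0.001]]
force: [-0.6, -1.7, 7.7]
finger_gap: 0.693
```

Call:
{"op": "jog_arm", "data": {
  "rows": [
    {"slide":[0,0,-0.4],"angular":[0,0,0]},
    {"slide":[0,0,-0.4],"angular":[0,0,0]}
  ]
}}

```text
clock: 9.63
tcp_pos: [0.4769, 0.0116, 0.0167]
tcp_rot: [[0.0, 0.993, 0.12], [-0.001, 0.12, -0.993], [-1.0, 0.0, 0.001]]
force: [-0.9, -0.4, 7.4]
finger_gap: 0.694
```

Contact with the bed is at z≈16.8 mm, with 7 N. I back off slightly to a light touch.

Call:
{"op": "jog_arm", "data": {
  "rows": [
    {"slide":[0,0.4,0.4],"angular":[0,0,0]},
    {"slide":[0,0.4,0.4],"angular":[0,0,0]},
    {"slide":[0,0.4,0.4],"angular":[0,0,0]}
  ]
}}

```text
clock: 9.88
tcp_pos: [0.477, 0.012, 0.0171]
tcp_rot: [[0.0, 0.993, 0.12], [-0.001, 0.12, -0.993], [-1.0, 0.0, 0.001]]
force: [-0.0, -0.3, -1.9]
finger_gap: 0.692
```

```bash
python3 st.py
```

```text
clk 9.88 tcp [477.   12.   17.1] tilt [ 0.0003 -0.0011] yaw 6.90 local tcp [-40.6   0.2] Floc [-0.1 -0.3] Fz -1.9 gap 0.692
```

Call:
{"op": "jog_arm", "data": {
  "rows": [
    {"slide":[4,0.5,-0.1],"angular":[0,0,0]},
    {"slide":[8,1,-0.2],"angular":[0,0,0]},
    {"slide":[12,1.4,-0.2],"angular":[0,0,0]},
    {"slide":[16,1.9,-0.2],"angular":[0,0,0]},
    {"slide":[20,2.4,-0.2],"angular":[0,0,0]}
  ]
}}

```text
clock: 10.3
tcp_pos: [0.4975, 0.0145, 0.0169]
tcp_rot: [[0.0, 0.993, 0.12], [-0.001, 0.12, -0.993], [-1.0, 0.0, 0.001]]
force: [0.1, 0.7, -0.9]
finger_gap: 0.692
```

```bash
python3 st.py
```

```text
clk 10.30 tcp [497.5  14.5  16.9] tilt [ 0.0003 -0.001 ] yaw 6.90 local tcp [-19.9   0.2] Floc [0.1 0.7] Fz -0.9 gap 0.692
```

Call:
{"op": "jog_arm", "data": {
  "rows": [
    {"slide":[2,0.2,-0.1],"angular":[0,0,0]},
    {"slide":[4,0.5,-0.1],"angular":[0,0,0]},
    {"slide":[6,0.7,-0.1],"angular":[0,0,0]},
    {"slide":[8,1,-0.1],"angular":[0,0,0]},
    {"slide":[8,1,-0.1],"angular":[0,0,0]}
  ]
}}

```text
clock: 10.72
tcp_pos: [0.5062, 0.0156, 0.0168]
tcp_rot: [[0.001, 0.993, 0.12], [-0.001, 0.12, -0.993], [-1.0, 0.001, 0.001]]
force: [-0.5, -0.6, 1.8]
finger_gap: 0.697
```

```bash
python3 st.py; python3 - <<'E'
from h import *
g=grab('side'); s=manip.sense(); r=s['tcp_rot']; yaw=np.degrees(np.arctan2(r[1,1],r[0,1]))
ov(g,plate_pts(s['tcp_pos'],yaw),(205,305,175,245),8,'sl1.png')
E
```

```text
clk 10.72 tcp [506.2  15.6  16.8] tilt [ 0.0011 -0.0008] yaw 6.90 local tcp [-11.2   0.3] Floc [-0.5 -0.5] Fz 1.8 gap 0.697
```

View pics/sl1.png

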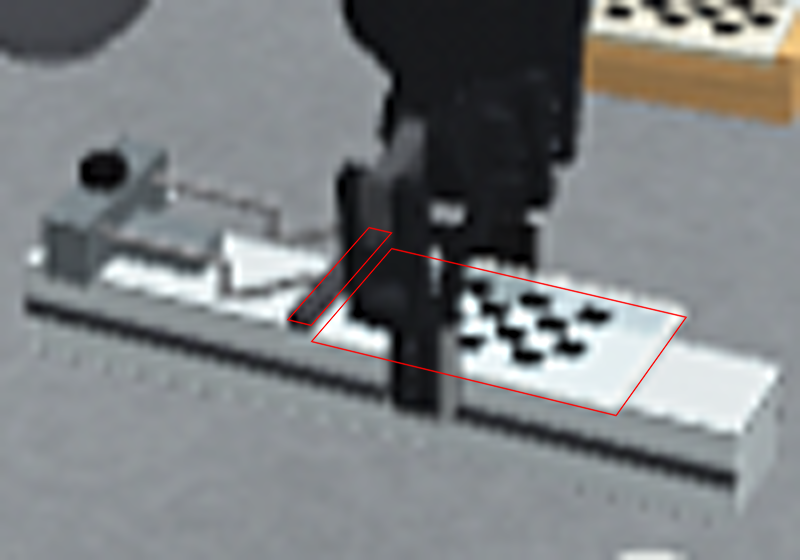

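The strip at crop (320,295) is just beneath the turned-up tips. I continue in small steps, watching the force.

Call:
{"op": "jog_arm", "data": {
  "rows": [
    {"slide":[1.2,0.15,0],"angular":[0,0,0]},
    {"slide":[2.4,0.3,0],"angular":[0,0,0]},
    {"slide":[3.6,0.4,0],"angular":[0,0,0]},
    {"slide":[4.8,0.6,0],"angular":[0,0,0]},
    {"slide":[6,0.7,0],"angular":[0,0,0]}
  ]
}}

```text
clock: 11.18
tcp_pos: [0.5121, 0.0163, 0.0168]
tcp_rot: [[0.001, 0.993, 0.12], [-0.001, 0.12, -0.993], [-1.0, 0.001, 0.001]]
force: [-0.7, -0.6, 1.5]
finger_gap: 0.69
```

```bash
python3 st.py
```

```text
clk 11.18 tcp [512.1  16.3  16.8] tilt [ 0.0011 -0.0008] yaw 6.91 local tcp [-5.2  0.3] Floc [-0.8 -0.5] Fz 1.5 gap 0.690
```

Call:
{"op": "jog_arm", "data": {
  "rows": [
    {"slide":[1,0.1,0],"angular":[0,0,0]},
    {"slide":[2,0.2,0],"angular":[0,0,0]},
    {"slide":[3,0.3,0],"angular":[0,0,0]},
    {"slide":[4,0.4,0],"angular":[0,0,0]},
    {"slide":[5,0.5,0],"angular":[0,0,0]}
  ]
}}

```text
clock: 11.6
tcp_pos: [0.5157, 0.0166, 0.0168]
tcp_rot: [[-0.001, 0.993, 0.12], [-0.001, 0.12, -0.993], [-1.0, -0.002, 0.001]]
force: [-7.0, 0.7, 7.3]
finger_gap: 0.694
```

```bash
python3 st.py
```

```text
clk 11.60 tcp [515.7  16.6  16.8] tilt [-0.0015 -0.0014] yaw 6.90 local tcp [-1.6  0.1] Floc [-6.9  1.6] Fz 7.3 gap 0.694
```

Call:
{"op": "jog_arm", "data": {
  "rows": [
    {"slide":[1.2,0.2,0.3],"angular":[0,0,0]},
    {"slide":[2.4,0.4,0.3],"angular":[0,0,0]},
    {"slide":[3.6,0.5,0.3],"angular":[0,0,0]}
  ]
}}

```text
clock: 11.85
tcp_pos: [0.519, 0.017, 0.0168]
tcp_rot: [[-0.002, 0.993, 0.12], [-0.002, 0.12, -0.993], [-1.0, -0.003, 0.001]]
force: [-3.7, -0.5, -0.1]
finger_gap: 0.695
```

```bash
python3 st.py
```

```text
clk 11.85 tcp [519.   17.   16.8] tilt [-0.0024 -0.0015] yaw 6.90 local tcp [1.7 0.1] Floc [-3.7 -0.1] Fz -0.1 gap 0.695
```

Call:
{"op": "jog_arm", "data": {
  "rows": [
    {"slide":[1.2,0.2,0.1],"angular":[0,0,0]},
    {"slide":[2.4,0.3,0.1],"angular":[0,0,0]},
    {"slide":[3.6,0.5,0.1],"angular":[0,0,0]},
    {"slide":[4.8,0.7,0.1],"angular":[0,0,0]}
  ]
}}

```text
clock: 12.18
tcp_pos: [0.5229, 0.0175, 0.0168]
tcp_rot: [[-0.004, 0.993, 0.12], [-0.002, 0.12, -0.993], [-1.0, -0.004, 0.001]]
force: [-5.6, -0.1, 3.7]
finger_gap: 0.697
```

```bash
python3 st.py; python3 - <<'E'
from h import *
g=grab('side'); s=manip.sense(); r=s['tcp_rot']; yaw=np.degrees(np.arctan2(r[1,1],r[0,1]))
ov(g,plate_pts(s['tcp_pos'],yaw),(205,305,175,245),8,'sl2.png')
E
```

```text
clk 12.18 tcp [522.9  17.5  16.8] tilt [-0.0042 -0.0019] yaw 6.90 local tcp [5.7 0.1] Floc [-5.6  0.5] Fz 3.7 gap 0.697
```

View pics/sl2.png

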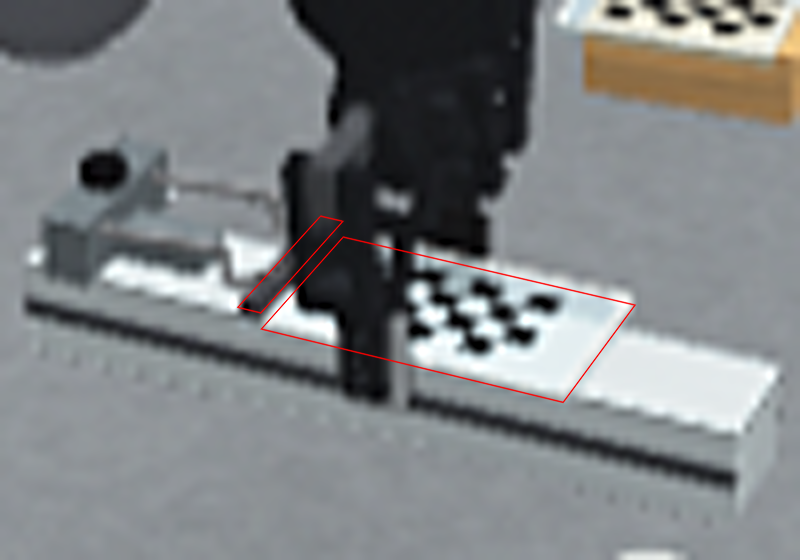

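The strip is under the clip wires and the left clip is visibly lifting. I continue, with a small tilt correction.

Call:
{"op": "jog_arm", "data": {
  "rows": [
    {"slide":[1.2,0.1,0.2],"angular":[0.001,-0.002,0]},
    {"slide":[2.4,0.3,0.2],"angular":[0.001,-0.003,0]},
    {"slide":[3.6,0.4,0.2],"angular":[0.001,-0.003,0]},
    {"slide":[4.8,0.6,0.2],"angular":[0.001,-0.003,0]}
  ]
}}

```text
clock: 12.57
tcp_pos: [0.5267, 0.0178, 0.0168]
tcp_rot: [[-0.003, 0.993, 0.12], [-0.001, 0.12, -0.993], [-1.0, -0.004, 0.001]]
force: [-9.9, -1.2, 5.4]
finger_gap: 0.695
```

```bash
python3 st.py
```

```text
clk 12.57 tcp [526.7  17.8  16.8] tilt [-0.0034 -0.0014] yaw 6.89 local tcp [ 9.5 -0. ] Floc [-10.  -0.] Fz 5.4 gap 0.695
```

Call:
{"op": "jog_arm", "data": {
  "rows": [
    {"slide":[1.2,0.1,0.1],"angular":[0.001,-0.001,0]},
    {"slide":[2.4,0.3,0.1],"angular":[0.001,-0.001,0]},
    {"slide":[3.6,0.4,0.1],"angular":[0.001,-0.001,0]}
  ]
}}

```text
clock: 12.82
tcp_pos: [0.5271, 0.0178, 0.0167]
tcp_rot: [[-0.008, 0.993, 0.12], [-0.001, 0.12, -0.993], [-1.0, -0.008, 0.0]]
force: [-15.3, -0.8, 14.6]
finger_gap: 0.693
```

```bash
python3 st.py
```

```text
clk 12.82 tcp [527.1  17.8  16.7] tilt [-0.0083 -0.0014] yaw 6.89 local tcp [ 9.9 -0. ] Floc [-15.3   1.1] Fz 14.6 gap 0.693
```

Resistance rose to 15 N without motion. I stop and look.

```bash
python3 - <<'E'
from h import *
g=grab('side'); s=manip.sense(); r=s['tcp_rot']; yaw=np.degrees(np.arctan2(r[1,1],r[0,1]))
ov(g,plate_pts(s['tcp_pos'],yaw),(200,280,175,230),10,'sl3.png')
x0,x1,y0,y1=200,280,175,230
cv2.imwrite('pics/sl3b.png',cv2.resize(g['img'][y0:y1,x0:x1,::-1],None,fx=10,fy=10,interpolation=cv2.INTER_CUBIC))
E
```

```text
(no output)
```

View pics/sl3b.png

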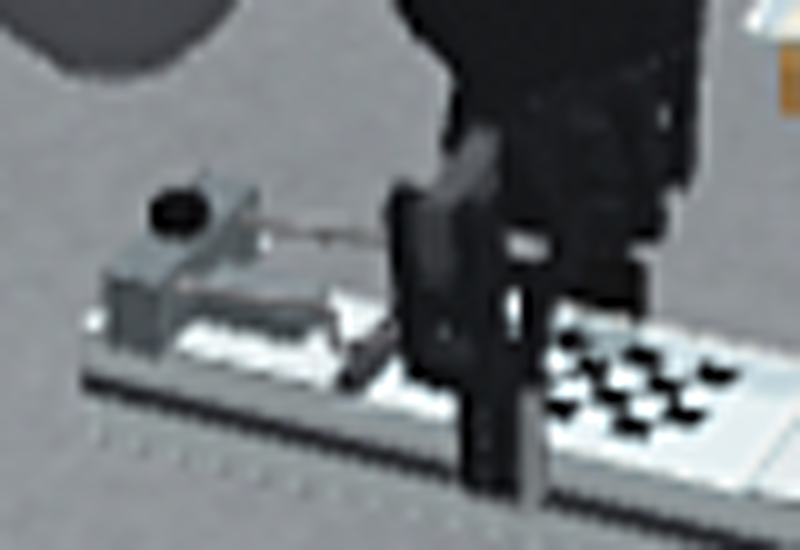

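The left wire is still sloping up over the strip's front corner at crop (360,365), so this is mid-ride. The push has also tilted the tool nose-down and loaded the bed (Fz 15 N), which adds friction. I relieve that before continuing.

Call:
{"op": "jog_arm", "data": {
  "rows": [
    {"slide":[-0.3,0,0.3],"angular":[0.001,-0.008,0]},
    {"slide":[-0.3,0,0.5],"angular":[0.001,-0.01,0]},
    {"slide":[-0.3,0,0.5],"angular":[0.001,-0.01,0]}
  ]
}}

```text
clock: 13.12
tcp_pos: [0.5266, 0.0178, 0.017]
tcp_rot: [[0.001, 0.993, 0.12], [-0.0, 0.12, -0.993], [-1.0, 0.001, 0.001]]
force: [-4.7, -0.6, -3.4]
finger_gap: 0.697
```

```bash
python3 st.py; python3 - <<'E'
from h import *
g=grab('side');x0,x1,y0,y1=200,280,175,230
cv2.imwrite('pics/sl4.png',cv2.resize(g['img'][y0:y1,x0:x1,::-1],None,fx=10,fy=10,interpolation=cv2.INTER_CUBIC))
f=grab('top');x0,x1,y0,y1=250,310,145,190
cv2.imwrite('pics/sl4t.png',cv2.resize(f['img'][y0:y1,x0:x1,::-1],None,fx=10,fy=10,interpolation=cv2.INTER_CUBIC))
E
```

```text
clk 13.12 tcp [526.6  17.8  17. ] tilt [ 0.0013 -0.0005] yaw 6.90 local tcp [ 9.3 -0. ] Floc [-4.8  0. ] Fz -3.4 gap 0.697
```

View pics/sl4.png

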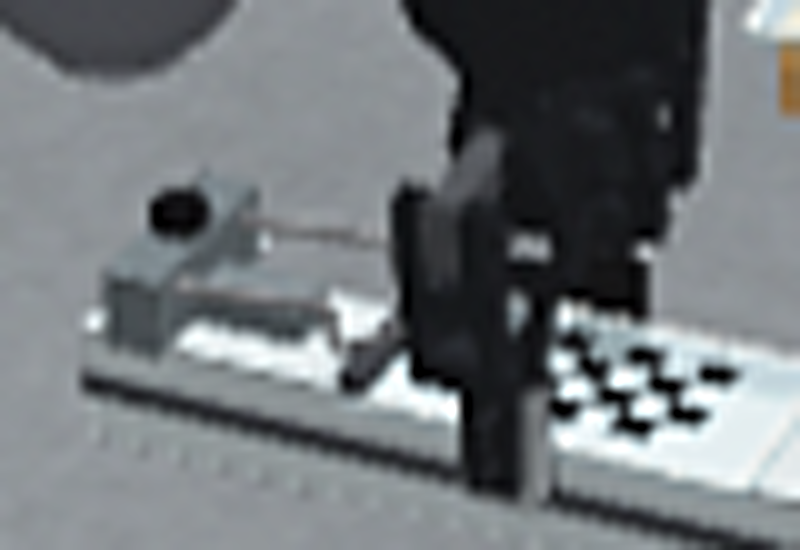

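View pics/sl4t.png

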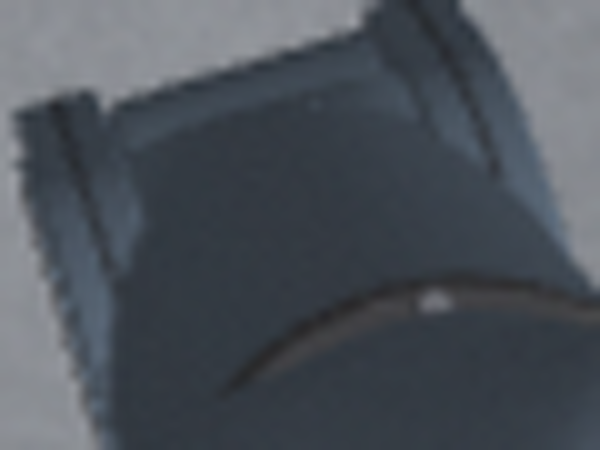

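Comparing wires with the earlier picture, both clip arms have risen about 2.3 px (5 mm of the 9 mm needed), left arm end now at crop (335,305), right at (385,240). So both are riding up evenly. I continue with a slight nose-up bias to keep load off the bed.

Call:
{"op": "jog_arm", "data": {
  "rows": [
    {"slide":[1.2,0.15,0.1],"angular":[0,-0.002,0]},
    {"slide":[2.4,0.3,0.2],"angular":[0,-0.004,0]},
    {"slide":[3.4,0.4,0.3],"angular":[0,-0.006,0]}
  ]
}}

```text
clock: 13.47
tcp_pos: [0.5282, 0.0179, 0.0169]
tcp_rot: [[0.003, 0.993, 0.12], [-0.001, 0.12, -0.993], [-1.0, 0.003, 0.002]]
force: [-3.9, 0.5, -2.2]
finger_gap: 0.696
```

```bash
python3 st.py
```

```text
clk 13.47 tcp [528.2  17.9  16.9] tilt [ 0.0035 -0.0011] yaw 6.89 local tcp [11.  -0.1] Floc [-3.8  1. ] Fz -2.2 gap 0.696
```

Call:
{"op": "jog_arm", "data": {
  "rows": [
    {"slide":[1,0.2,0],"angular":[0,0,0]},
    {"slide":[2,0.3,0.1],"angular":[0,-0.002,0]},
    {"slide":[3,0.5,0.1],"angular":[0,-0.003,0]},
    {"slide":[3,0.5,0.1],"angular":[0,-0.003,0]}
  ]
}}

```text
clock: 13.8
tcp_pos: [0.5312, 0.0184, 0.0169]
tcp_rot: [[0.006, 0.993, 0.12], [-0.001, 0.12, -0.993], [-1.0, 0.006, 0.002]]
force: [-3.6, -0.8, -2.8]
finger_gap: 0.697
```

```bash
python3 st.py
```

```text
clk 13.80 tcp [531.2  18.4  16.9] tilt [ 0.0061 -0.0012] yaw 6.89 local tcp [14. -0.] Floc [-3.7 -0.3] Fz -2.8 gap 0.697
```

Call:
{"op": "jog_arm", "data": {
  "rows": [
    {"slide":[1,0.2,0],"angular":[0,0.001,0]},
    {"slide":[2,0.3,0],"angular":[0,0.002,0]},
    {"slide":[3,0.4,0],"angular":[0,0.002,0]},
    {"slide":[3,0.4,0],"angular":[0,0.002,0]}
  ]
}}

```text
clock: 14.13
tcp_pos: [0.535, 0.0189, 0.017]
tcp_rot: [[0.005, 0.993, 0.12], [-0.001, 0.12, -0.993], [-1.0, 0.005, 0.002]]
force: [-1.2, 0.3, -2.6]
finger_gap: 0.697
```

```bash
python3 st.py; python3 - <<'E'
from h import *
g=grab('side');x0,x1,y0,y1=200,280,175,230
cv2.imwrite('pics/sl5.png',cv2.resize(g['img'][y0:y1,x0:x1,::-1],None,fx=10,fy=10,interpolation=cv2.INTER_CUBIC))
E
```

```text
clk 14.13 tcp [535.   18.9  17. ] tilt [ 0.0055 -0.001 ] yaw 6.89 local tcp [17.9  0. ] Floc [-1.1  0.4] Fz -2.6 gap 0.697
```

View pics/sl5.png

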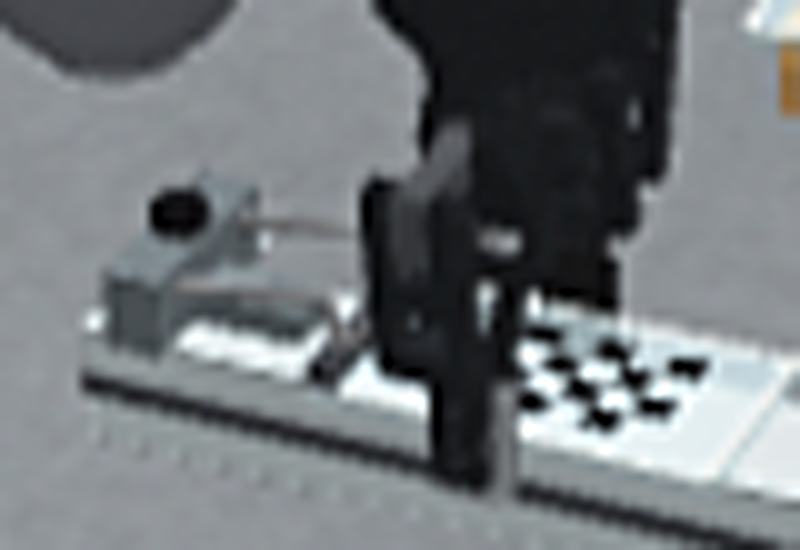

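The push dropped to about 1 N and the left nose is at crop (338,330), now on top of the strip. About 8 mm remain to the snap, so I advance slowly.

Call:
{"op": "jog_arm", "data": {
  "rows": [
    {"slide":[1,0.1,0],"angular":[0,0.001,0]},
    {"slide":[2,0.2,0],"angular":[0,0.002,0]},
    {"slide":[3,0.4,0],"angular":[0,0.002,0]},
    {"slide":[3,0.4,0],"angular":[0,0.002,0]}
  ]
}}

```text
clock: 14.52
tcp_pos: [0.5387, 0.0194, 0.017]
tcp_rot: [[0.005, 0.993, 0.12], [-0.001, 0.12, -0.993], [-1.0, 0.004, 0.001]]
force: [-0.7, -0.2, -2.3]
finger_gap: 0.693
```

```bash
python3 st.py
```

```text
clk 14.52 tcp [538.7  19.4  17. ] tilt [ 0.0045 -0.0008] yaw 6.89 local tcp [21.6  0.1] Floc [-0.7 -0.1] Fz -2.3 gap 0.693
```

Call:
{"op": "jog_arm", "data": {
  "rows": [
    {"slide":[0.8,0.1,0],"angular":[0,0.001,0]},
    {"slide":[1.6,0.2,0],"angular":[0,0.001,0]},
    {"slide":[1.6,0.2,0],"angular":[0,0.001,0]}
  ]
}}

```text
clock: 14.77
tcp_pos: [0.5425, 0.0201, 0.0175]
tcp_rot: [[0.007, 0.993, 0.12], [0.0, 0.12, -0.993], [-1.0, 0.007, 0.001]]
force: [1.8, 1.0, -3.8]
finger_gap: 0.697
```

```bash
python3 st.py; python3 - <<'E'
from h import *
g=grab('side');x0,x1,y0,y1=200,280,175,230
cv2.imwrite('pics/sl6.png',cv2.resize(g['img'][y0:y1,x0:x1,::-1],None,fx=10,fy=10,interpolation=cv2.INTER_CUBIC))
E
```

```text
clk 14.77 tcp [542.5  20.1  17.5] tilt [0.0073 0.    ] yaw 6.89 local tcp [25.4  0.3] Floc [1.9 0.8] Fz -3.8 gap 0.697
```

View pics/sl6.png

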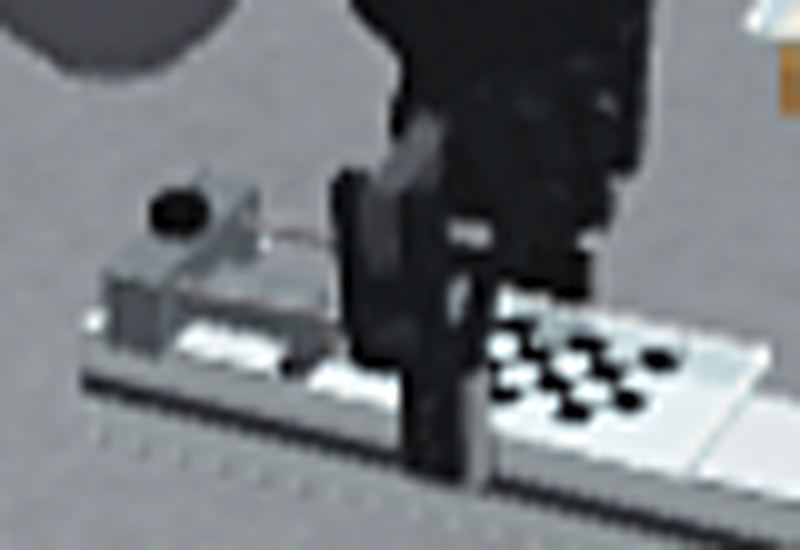

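Force turned positive (pulled forward), z rose slightly, and the left arm has dropped to crop (325,305), so the clips are snapping or have just snapped. I advance 1 mm more and level the tool.

Call:
{"op": "jog_arm", "data": {
  "rows": [
    {"slide":[0.5,0.1,-0.2],"angular":[0,0.002,0]},
    {"slide":[0.8,0.1,-0.4],"angular":[0,0.005,0]},
    {"slide":[0.8,0.1,-0.4],"angular":[0,0.005,0]}
  ]
}}

```text
clock: 15.07
tcp_pos: [0.5434, 0.0202, 0.0171]
tcp_rot: [[0.002, 0.993, 0.12], [0.0, 0.12, -0.993], [-1.0, 0.002, 0.0]]
force: [1.4, -0.7, -2.5]
finger_gap: 0.693
```

```bash
python3 st.py; python3 - <<'E'
from h import *
g=grab('side');x0,x1,y0,y1=200,280,175,230
cv2.imwrite('pics/sl7.png',cv2.resize(g['img'][y0:y1,x0:x1,::-1],None,fx=10,fy=10,interpolation=cv2.INTER_CUBIC))
E
```

```text
clk 15.07 tcp [543.4  20.2  17.1] tilt [0.0023 0.0001] yaw 6.89 local tcp [26.4  0.3] Floc [ 1.3 -0.9] Fz -2.5 gap 0.693
```

View pics/sl7.png

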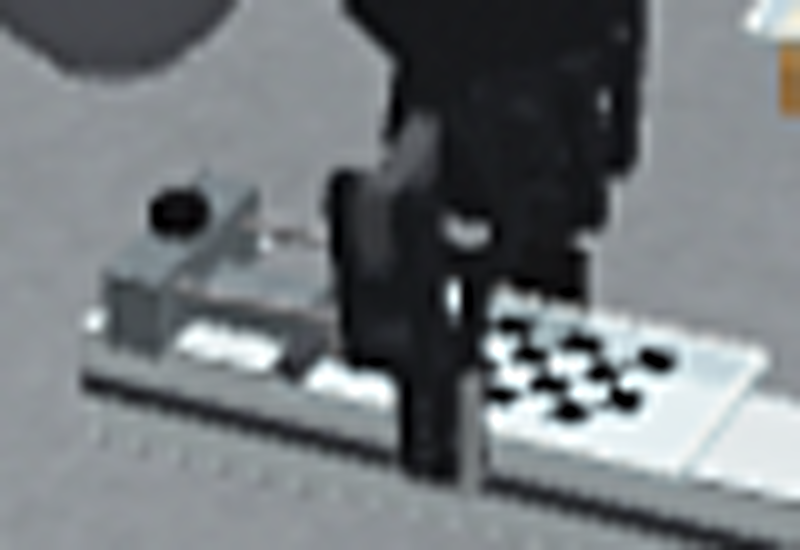

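```bash
python3 - <<'E'
import cv2,numpy as np
L=[]
def crop(im): return cv2.resize(im,(400,200),interpolation=cv2.INTER_CUBIC)
# region full px x 215..240, y 195..215(ish)
s0=cv2.imread('pics/side0.png'); a=crop(s0[195:215,210:250]); L.append(a)
for n in('sl4','sl5','sl7'):
    im=cv2.imread('pics/%s.png'%n); L.append(crop(im[200:400,100:500]))
for l in L:
    for y in range(0,200,50): cv2.line(l,(0,y),(400,y),(0,0,255),1)
cv2.imwrite('pics/mont.png',np.vstack([np.hstack(L[:2]),np.hstack(L[2:])]))
E
```

```text
(no output)
```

View pics/mont.png

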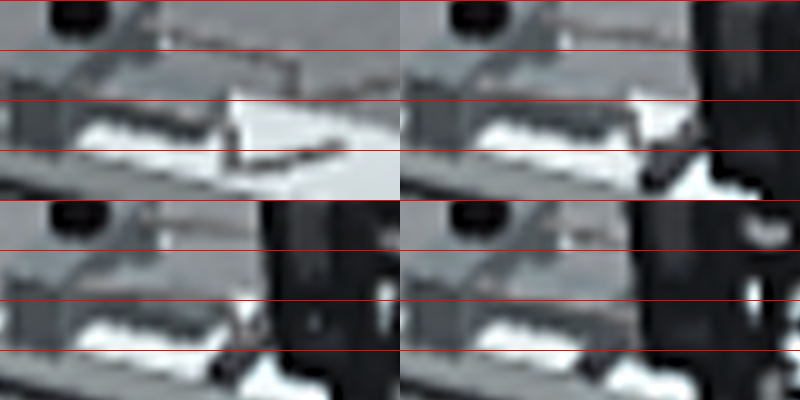

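The picture is ambiguous because the finger hides the noses. The small forward pull suggests the noses are on the strip's rear edge. I advance another 1.4 mm, watching for the end stop.

Call:
{"op": "jog_arm", "data": {
  "rows": [
    {"slide":[0.5,0.1,0],"angular":[0,0,0]},
    {"slide":[0.8,0.1,0],"angular":[0,0,0]},
    {"slide":[0.8,0.1,0],"angular":[0,0,0]}
  ]
}}

```text
clock: 15.37
tcp_pos: [0.5437, 0.0202, 0.017]
tcp_rot: [[0.002, 0.993, 0.12], [-0.0, 0.12, -0.993], [-1.0, 0.002, 0.0]]
force: [-1.8, -0.4, -2.2]
finger_gap: 0.694
```

```bash
python3 st.py
```

```text
clk 15.37 tcp [543.7  20.2  17. ] tilt [ 0.0015 -0.0001] yaw 6.89 local tcp [26.6  0.3] Floc [-1.8 -0.2] Fz -2.2 gap 0.694
```

Call:
{"op": "jog_arm", "data": {
  "rows": [
    {"slide":[0.5,0.05,-0.1],"angular":[0,0.001,0]},
    {"slide":[0.7,0.05,-0.1],"angular":[0,0.001,0]},
    {"slide":[0.7,0.05,-0.1],"angular":[0,0.001,0]}
  ]
}}

```text
clock: 15.62
tcp_pos: [0.5443, 0.0202, 0.0169]
tcp_rot: [[0.0, 0.993, 0.12], [-0.0, 0.12, -0.993], [-1.0, 0.0, 0.0]]
force: [-0.8, 0.6, -2.2]
finger_gap: 0.696
```

```bash
python3 st.py; python3 - <<'E'
from h import *
g=grab('side');x0,x1,y0,y1=200,280,175,230
cv2.imwrite('pics/sl8.png',cv2.resize(g['img'][y0:y1,x0:x1,::-1],None,fx=10,fy=10,interpolation=cv2.INTER_CUBIC))
E
```

```text
clk 15.62 tcp [544.3  20.2  16.9] tilt [ 0.0003 -0.0001] yaw 6.89 local tcp [27.2  0.2] Floc [-0.7  0.7] Fz -2.2 gap 0.696
```

View pics/sl8.png

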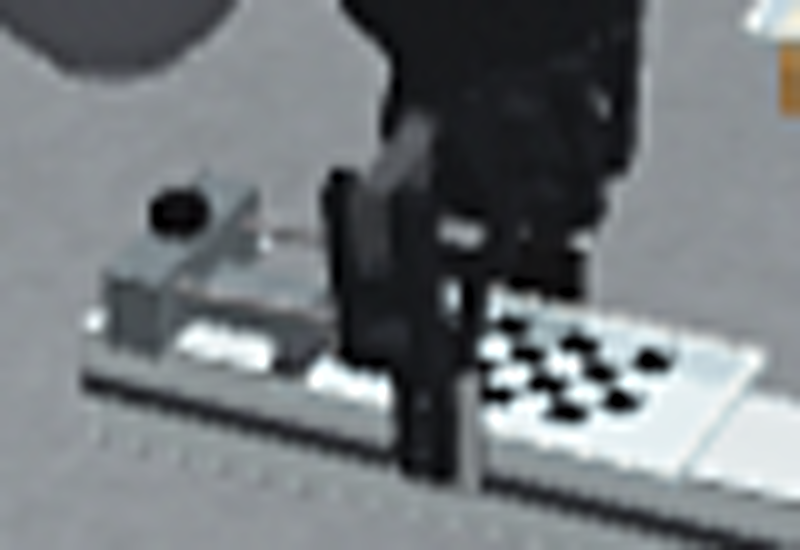

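Call:
{"op": "jog_arm", "data": {
  "rows": [
    {"slide":[0,0,0],"angular":[0,0,0]},
    {"slide":[0,0,0],"angular":[0,0,0]},
    {"slide":[0,0,0],"angular":[0,0,0]},
    {"slide":[0,0,0],"angular":[0,0,0]}
  ],
  "jaw": -1
}}

```text
clock: 16.0
tcp_pos: [0.5447, 0.0203, 0.017]
tcp_rot: [[0.001, 0.993, 0.12], [-0.0, 0.12, -0.993], [-1.0, 0.001, 0.0]]
force: [0.0, -0.8, -0.4]
finger_gap: 1.0
```

```bash
python3 st.py; python3 - <<'E'
from h import *
g=grab('side');x0,x1,y0,y1=200,280,175,230
cv2.imwrite('pics/rel.png',cv2.resize(g['img'][y0:y1,x0:x1,::-1],None,fx=10,fy=10,interpolation=cv2.INTER_CUBIC))
E
```

```text
clk 16.00 tcp [544.7  20.3  17. ] tilt [ 0.0012 -0.    ] yaw 6.89 local tcp [27.7  0.2] Floc [-0.1 -0.8] Fz -0.4 gap 1.000
```

View pics/rel.png

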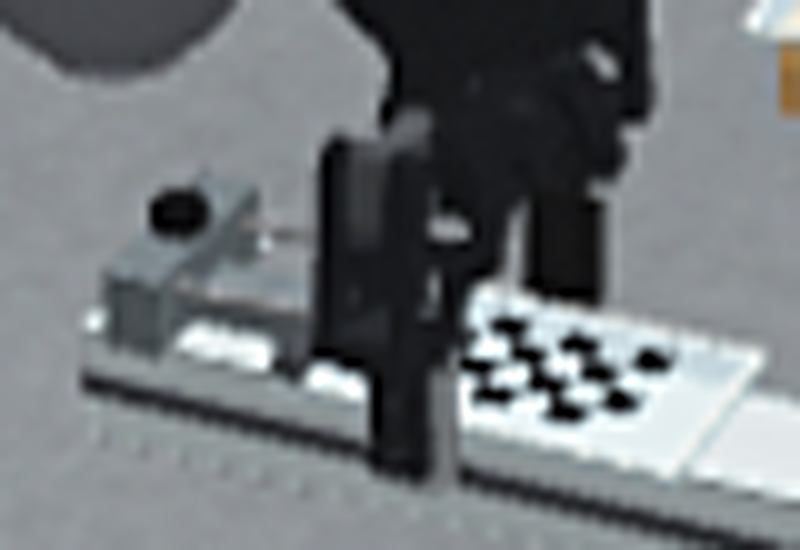

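Released with the plate unmoved (rear edge still at crop (725,415)). I rise straight up to see the clips.

Call:
{"op": "jog_arm", "data": {
  "rows": [
    {"slide":[0,0,5],"angular":[0,0,0]},
    {"slide":[0,0,15],"angular":[0,0,0]},
    {"slide":[0,0,30],"angular":[0,0,0]},
    {"slide":[0,0,50],"angular":[0,0,0]},
    {"slide":[0,0,75],"angular":[0,0,0]}
  ]
}}

```text
clock: 16.47
tcp_pos: [0.544, 0.0202, 0.0929]
tcp_rot: [[-0.0, 0.993, 0.12], [-0.0, 0.12, -0.993], [-1.0, -0.0, 0.0]]
force: [0.5, -0.1, -0.3]
finger_gap: 0.997
```

Call:
{"op": "jog_arm", "data": {
  "rows": [
    {"slide":[0,0,30],"angular":[0,0,0]},
    {"slide":[0,0,60],"angular":[0,0,0]},
    {"slide":[0,0,90],"angular":[0,0,0]},
    {"slide":[0,0,100],"angular":[0,0,0]}
  ]
}}

```text
clock: 16.8
tcp_pos: [0.5456, 0.0204, 0.1981]
tcp_rot: [[0.006, 0.993, 0.12], [0.001, 0.12, -0.993], [-1.0, 0.006, 0.0]]
force: [1.0, -0.3, 0.6]
finger_gap: 1.001
```

```bash
python3 st.py; python3 - <<'E'
from h import *
g=grab('side');x0,x1,y0,y1=200,305,175,245
cv2.imwrite('pics/fin_s.png',cv2.resize(g['img'][y0:y1,x0:x1,::-1],None,fx=7.5,fy=7.5,interpolation=cv2.INTER_CUBIC))
E
```

```text
clk 16.80 tcp [545.6  20.4 198.1] tilt [0.0061 0.0005] yaw 6.89 local tcp [28.6  0.3] Floc [ 0.9 -0.4] Fz 0.6 gap 1.001
```

View pics/fin_s.png

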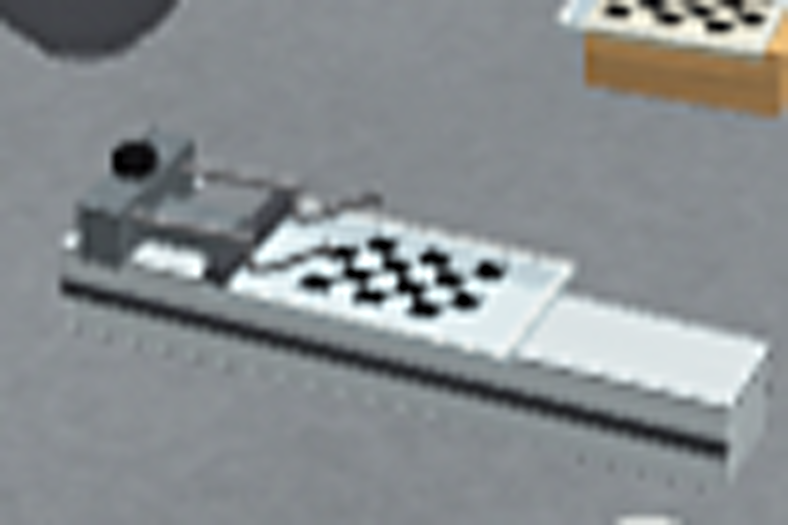

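The side view shows both noses down behind the strip, left at (258,268) and right at (303,212), with the turned-up fronts over the chequer. The arm moves clear so I can check squareness and centring from above.

Call:
{"op": "jog_arm", "data": {
  "rows": [
    {"slide":[-5,-40,10],"angular":[0,0,0]},
    {"slide":[-10,-80,20],"angular":[0,0,0]},
    {"slide":[-15,-120,20],"angular":[0,0,0]},
    {"slide":[-20,-160,20],"angular":[0,0,0]},
    {"slide":[-25,-200,20],"angular":[0,0,0]}
  ]
}}

```text
clock: 17.27
tcp_pos: [0.5201, -0.1813, 0.2185]
tcp_rot: [[0.007, 0.993, 0.12], [0.0, 0.12, -0.993], [-1.0, 0.007, 0.0]]
force: [0.8, 0.2, 0.2]
finger_gap: 0.998
```

Call:
{"op": "jog_arm", "data": {
  "rows": [
    {"slide":[-5,-40,0],"angular":[0,0,0]},
    {"slide":[-20,-80,0],"angular":[0,0,0]},
    {"slide":[-35,-118,0],"angular":[0,0,0]},
    {"slide":[-50,-155,0],"angular":[0,0,0]},
    {"slide":[-70,-190,0],"angular":[0,0,0]}
  ]
}}

```text
clock: 17.68
tcp_pos: [0.4493, -0.3731, 0.2183]
tcp_rot: [[0.007, 0.993, 0.12], [0.0, 0.12, -0.993], [-1.0, 0.007, 0.0]]
force: [1.1, -0.3, -0.1]
finger_gap: 1.002
```

Call:
{"op": "jog_arm", "data": {
  "rows": [
    {"slide":[0,-20,0],"angular":[0,0,0]},
    {"slide":[0,-40,0],"angular":[0,0,0]},
    {"slide":[0,-40,0],"angular":[0,0,0]}
  ]
}}

```text
clock: 17.93
tcp_pos: [0.4471, -0.4177, 0.2178]
tcp_rot: [[0.006, 0.993, 0.115], [-0.001, 0.115, -0.993], [-1.0, 0.006, 0.002]]
force: [-0.4, -0.3, 0.5]
finger_gap: 0.999
```

```bash
python3 st.py; python3 - <<'E'
from h import *
f=grab('top','fin_top.png'); g=grab('side','fin_side.png')
a=cv2.resize(f['img'][145:250,255:325,::-1],None,fx=5.5,fy=5.5,interpolation=cv2.INTER_CUBIC)
b=cv2.resize(g['img'][185:235,205:290,::-1],None,fx=4.8,fy=4.8,interpolation=cv2.INTER_CUBIC)
c=np.zeros((578,800,3),np.uint8); c[:577,:385]=a[:577]; c[:b.shape[0],390:390+b.shape[1]]=b[:,:410]
cv2.imwrite('pics/fin.png',c)
E
```

```text
clk 17.93 tcp [ 447.1 -417.7  217.8] tilt [ 0.0062 -0.0014] yaw 6.60 local tcp [-122.  -422.8] Floc [-0.4 -0.2] Fz 0.5 gap 0.999
```

View pics/fin.png

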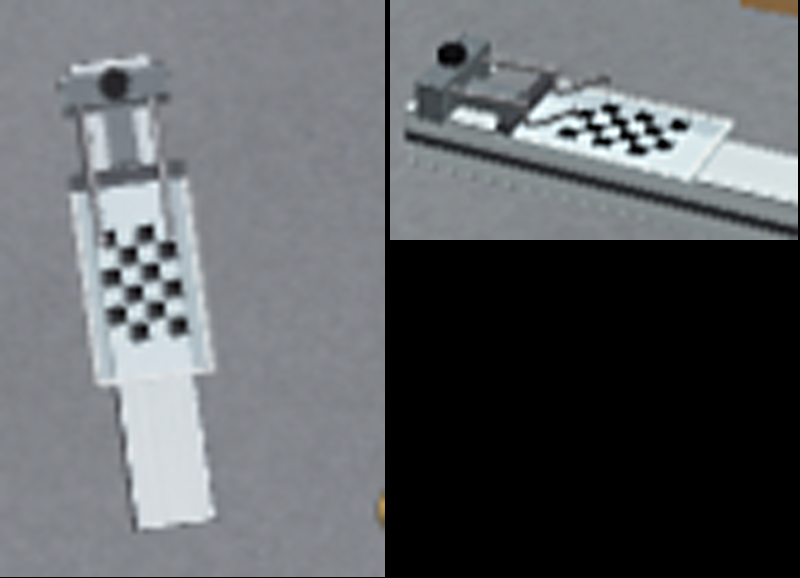

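View pics/fin_top.png

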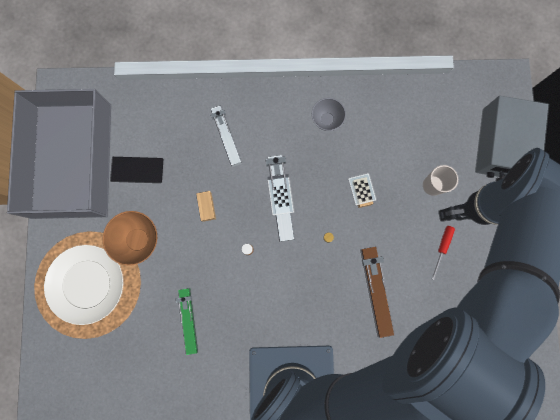

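Both clip noses lie behind the strip (strip at crop (130,172), tips near (100,240) and (170,240)), and nothing else has moved. I measure centring and squareness from the top view.

```bash
python3 - <<'E'
from meas import *
f=dict(np.load('last_top.npz')); gray=f['img'].min(2).astype(float); o=[517.3,16.7]
ys=np.arange(-42,42,.25); xs=np.arange(-125,60,.25)
def e(p,ys,lev):
    h=np.where(p>lev)[0]; return ys[h[0]],ys[h[-1]]
print('bed'); B=[(x,)+e(prof(gray,f,o,6.92,.035,x,ys),ys,165) for x in range(-105,-45,5)]; B=np.array(B); print(B.mean(0), 'mid',B[:,1:].mean(), 'slope deg',np.degrees(np.polyfit(B[:,0],B[:,1:].mean(1),1)[0]))
P=np.array([(x,)+e(prof(gray,f,o,6.92,.040,x,ys),ys,148) for x in range(-28,50,4)]); print('plate',P.mean(0),'mid',P[:,1:].mean(),'std',P[:,1:].std(0),'slope deg',[np.degrees(np.polyfit(P[:,0],P[:,k],1)[0]).round(2) for k in(1,2)])
# rear edge and strip edges in x
a=np.radians(6.92);R=np.array([[np.cos(a),-np.sin(a)],[np.sin(a),np.cos(a)]])
for y in(-26,-24,24,26):
    uv=np.array([proj(f,np.r_[(np.array(o)+R@[x,y])/1e3,.040]) for x in xs]); p=map_coordinates(gray,[uv[:,1],uv[:,0]],order=1); h=np.where(p>148)[0]; print('rear edge y',y,xs[h[0]],'front glass',xs[h[-1]])
for y in(-26,-10,0,10,26):
    xx=np.arange(50,95,.25)
    uv=np.array([proj(f,np.r_[(np.array(o)+R@[x,y])/1e3,.046]) for x in xx]); p=map_coordinates(gray,[uv[:,1],uv[:,0]],order=1); h=np.where(p<110)[0]; print('strip y',y,xx[h[0]] if len(h) else None,xx[h[-1]] if len(h) else None)
E
```

```text
bed
[-77.5        -19.47916667  19.29166667] mid -0.09375 slope deg 0.22537675507768368
plate [ 10.     -32.0875  31.3125] mid -0.3875 std [0.30898018 0.49921814] slope deg [np.float64(0.13), np.float64(-0.07)]
rear edge y -26 -36.5 front glass 59.75
rear edge y -24 -36.25 front glass 59.75
rear edge y 24 -35.5 front glass 59.75
rear edge y 26 -36.0 front glass 59.75
strip y -26 67.0 75.75
strip y -10 67.5 74.25
strip y 0 68.25 79.0
strip y 10 67.5 74.5
strip y 26 67.0 75.25
```

```bash
python3 st.py; python3 -c "
from h import *
print(manip.job_done())"
```

```text
clk 18.03 tcp [ 448.7 -413.2  217.7] tilt [0.0066 0.0013] yaw 6.84 local tcp [-119.9 -418.5] Floc [0.3 0.6] Fz 0.8 gap 0.996
the job is handed in; nothing more can be done
None
```

The plate with the strip is loaded on the large aluminium stand, both clips have snapped down onto the glass behind the strip, and the job is handed in at 18 s. I gripped it across its width, laid it on the bed, slid it strip first under the clips, let go and moved the arm clear.

**Last checks:**
- **Clips:** both noses are behind the strip, seen in the side and top views. I did not read the clip angles as numbers.
- **Centring and squareness:** the plate is centred on the bed within about 0.3 mm and square within about 0.2°. The side camera, read once before the slide, had put the plate about 1 mm off centre. I moved it 0.5 mm as a compromise.
- **End stop:** the strip's front is at about 75 mm, and I estimate the stop at 77 to 78 mm. I felt no contact with it.
- **Flatness:** it looks flat in the side view, but I did not measure it.
- **Everything else:** nothing else in the scene looks moved in the final top view.

**Forces not as planned:** halfway up the ramp the push rose to about 15 N, above the expected 10 N, and the tool tilted and pressed about 15 N on the bed. I backed off, levelled the tool, and finished at under 5 N. Touching down on the bed also peaked briefly at about 8 N.

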